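# Weigh and pack an order of leather balm

## Robot

A 6-joint arm with a two-finger parallel gripper is mounted at the origin on the work surface. World frame = base frame: x ahead of the robot, y to its left, z up, the work surface at z = 0. Lengths are in mm, angles in degrees, forces in N, time in s.
With the tool pointing down it reaches from about 275 to 850 mm from the base axis. Payload 19 kg.
Tool frame: the origin (TCP) lies midway between the tips of the shut fingers; the grasp point (between the pads) lies 19 mm behind it; x points along the fingers, y is the direction in which the jaws open and shut, and the axes are right-handed (so a half turn about x gives the same grasp; the last joint's range is limited). The gripper opens to 85 mm and grips with 20 to 120 N. Pads are 22 mm wide; open, the fingers measure 114 mm over their backs; the gripper's body (76 mm by 85 mm) begins 54 mm behind the grasp point. The pads swing forward as they close: fully open they stand 13 mm farther back than shut.
Start: joints at [-82.964, 8.623, 82.357, -0, 89.026, -7.678], TCP at [146.017, -556.12, 231.267] pointing down, gripper open.
Joint ranges: [-160.23, 160.23], [-39.13, 120.54], [6.94, 153.29], [-79.49, 259.48], [9.18, 160.14], [-161.06, 161.06]. Speed limits (degrees/s): [108.29, 108.29, 127.2, 172.46, 172.46, 172.46].

## Interface

Orientations are given as [roll, pitch, yaw] about the fixed x, y, z axes, in that order (R = Rz(yaw) Ry(pitch) Rx(roll)).
In Python, from workcell import arm, imaging gives the robot as it stands.
- The arm moves only by the tool play_rows, never from a script. Its argument "commands" is a list of rows, each an object with "offset": the shift along the world's x, y, z in cm, a list of three; "turn": the turn, a rotation vector about the world's x, y, z in rad, a list of three; "grip": the closure, from 0 (fully open) to 1 (shut). In form: [{"offset": [dx, dy, dz], "turn": [ax, ay, az], "grip": grip}, ...]. A call has 1 to 10 rows; each row shifts and turns the commanded pose from where the row before left it; what a row does not reach is not made up. A row lasts 1/10 s, in which the tool goes at most 50 mm and 8.59 degrees, less where a joint would pass 70% of its speed; a pose out of reach is approached as far as the arm can. A call with a gripper value outside its range is refused whole. The fingers move at their own pace and stop on an object; "grip_force" is the grip in N (left out, the last holds). Time passes only in rows, so rows that do not move let the fingers close. It gives the time, the measured TCP pose, the force and the opening at its end, in the units of the state.
- arm.sense(): the state, without advancing time (a new reading comes with each control period).
- imaging.snapshot(name): name is "scene" or "top"; returns (picture, depth): 420x560x3 uint8, blue, green, red; 420x560 float32, mm along the optical axis (not along the pixel's ray), 0 where there is no reading.
- imaging.camera_model(name): a dict with "fovy" (degrees; the focal length in pixels is half the picture's height over the tangent of half this angle, whatever the lens; pixels are square), "cx", "cy" (the principal point, pixels), "rvec" (rotation vector, rad) and "tvec" (3), from world to camera coordinates, as OpenCV has them. Camera axes: x right, y down, z forward; pixel columns grow to the right and rows downward; lengths in mm; the calibration is good to about 2 mm. A picture is of the moment at which its call begins. camera_model takes no time and is no camera call.
- arm.close_job(): hands the job in, once; it reports no verdict.
The state is a dict: "clock": time; "joint_pos": joint angles; "qvel": joint speeds; "joint_torque": joint torques, N m; "position": TCP position; "tcp_rot": TCP orientation; "ft_force": force on the tool from outside, world axes, zero at the start; "torque": the same for the moment, N m; "width": finger opening in mm.
Only numpy, scipy, OpenCV 4.12 (cv2) and the standard library are available. Lean on these libraries where they do the work, as an engineer would, in place of code of your own. Each camera call takes 0.05 s, during which the arm holds its last target.

## Task

Get this order of leather balm weighed and packed: take the battery out of its charger and plug it fully home in the scale, press the round key to switch the scale on, then the square key to tare it while the crate standing on it is still empty. Then set all the jars from the board upright in the crate, one to a cell, without dropping them or knocking the crate off the pan, and only when they are all in press the long key to print the label; leave the other two keys alone while jars are on the scale. Leave the hammer, the dye bottle and the thread spool where they are.

Things in the scene. Friction and masses are not known exactly. Their poses are not given: they have to be found in the camera images.
- well (a point): centre of the mouth of the battery well in the flat top of the scale's console, 60 mm above the bench: a rectangular hole 37 mm (x) by 25 mm (y), 32 mm deep, mouth chamfered 3 mm. Axes of the scale: x from the console towards the pan, y along the key row, z up. The grey scale is fixed; its steel pan (195 by 300 mm, 70 mm high) is centred at (148, 125) mm from here
- top_on (a point): centre of the top face of the ON key: round, 24 mm across, black, 6 mm proud of the console, the nearest to the display; 50 mm from the square key. Axes those of the scale
- top_tare (a point): centre of the top face of the TARE key: square, 26 by 26 mm, black, the middle one of the three. Axes those of the scale
- top_print (a point): centre of the top face of the PRINT key: long, 42 mm (scale x) by 26 mm (scale y), black, nearest to the battery well (75 mm from it). The console is 95 mm wide (x), flat round the keys but for a display 8 mm high beyond the ON key. Axes those of the scale
- key_on (a joint): travel of the round ON key (m); slides 5 mm down against a spring, 1.5 N to start, 5 N at the stop; 0 = up, 0.005 = fully down, counts as pressed from 0.0035; springs back when let go
- key_tare (a joint): travel of the square TARE key (m); slides 5 mm down against a spring, 1.5 N to start, 5 N at the stop; 0 = up, 0.005 = fully down, counts as pressed from 0.0035; springs back when let go
- key_print (a joint): travel of the long PRINT key (m); slides 5 mm down against a spring, 1.5 N to start, 5 N at the stop; 0 = up, 0.005 = fully down, counts as pressed from 0.0035; springs back when let go
- battery: battery block, 120 g: black plug 34 (x) by 22 (y) by 28 mm high, 2 mm step at its foot, under a grey head 46 (x) by 32 (y) by 48 mm high; origin at the centre of the plug's foot, z up. Goes plug down into the well, either way round, till the head rests on the console. Starts upright in a fixed black charger 30 mm high, the plug 22 mm deep in a loose pocket; lifts straight out
- crate: loose plywood crate on the pan, 152 (x) by 226 (y) by 37 mm high, 550 g, open above: floor and outer walls 5 mm thick, dividers 4 mm thick rising 31 mm from the underside; 2 (x) by 3 (y) cells about 69 by 69 mm; origin at the centre of its underside, z up
- cell0 (a point): centre of the floor of crate cell 0 (row nearer the keys, towards -y of the crate); axes those of the crate
- cell1 (a point): centre of the floor of crate cell 1 (row nearer the keys, middle of the crate); axes those of the crate
- cell2 (a point): centre of the floor of crate cell 2 (row nearer the keys, towards +y of the crate); axes those of the crate
- cell3 (a point): centre of the floor of crate cell 3 (far row, towards -y of the crate); axes those of the crate
- cell4 (a point): centre of the floor of crate cell 4 (far row, middle of the crate); axes those of the crate
- cell5 (a point): centre of the floor of crate cell 5 (far row, towards +y of the crate); axes those of the crate
- jar0: glass jar of balm, amber, paper label and black lid of the same width: 56 mm across, 72 mm high, 130 to 280 g; origin at the centre of its underside, z up. Starts upright on a 3 mm kraft board (235 by 335 mm, fixed on the bench). Four to six of the six jars are there; an absent one reads None from the start
- jar1: glass jar of balm, amber, paper label and black lid of the same width: 56 mm across, 72 mm high, 130 to 280 g; origin at the centre of its underside, z up. Starts upright on a 3 mm kraft board (235 by 335 mm, fixed on the bench). Four to six of the six jars are there; an absent one reads None from the start
- jar2: glass jar of balm, amber, paper label and black lid of the same width: 56 mm across, 72 mm high, 130 to 280 g; origin at the centre of its underside, z up. Starts upright on a 3 mm kraft board (235 by 335 mm, fixed on the bench). Four to six of the six jars are there; an absent one reads None from the start
- jar3: glass jar of balm, amber, paper label and black lid of the same width: 56 mm across, 72 mm high, 130 to 280 g; origin at the centre of its underside, z up. Starts upright on a 3 mm kraft board (235 by 335 mm, fixed on the bench). Four to six of the six jars are there; an absent one reads None from the start
- jar4: glass jar of balm, amber, paper label and black lid of the same width: 56 mm across, 72 mm high, 130 to 280 g; origin at the centre of its underside, z up. Starts upright on a 3 mm kraft board (235 by 335 mm, fixed on the bench). Four to six of the six jars are there; an absent one reads None from the start
- jar5: glass jar of balm, amber, paper label and black lid of the same width: 56 mm across, 72 mm high, 130 to 280 g; origin at the centre of its underside, z up. Starts upright on a 3 mm kraft board (235 by 335 mm, fixed on the bench). Four to six of the six jars are there; an absent one reads None from the start
- hammer: bystander: hammer lying on the bench beyond the jars; do not move it
- dye_bottle: bystander: dye bottle, 62 mm across, 160 mm high, standing beyond the scale; do not move it
- spool: bystander: wooden thread spool, 54 mm across, 58 mm high, standing right of the charger on the robot's side; do not move it
Not all that is in view belongs to the job. What is shaped like the jar2 but purple is not meant. What is shaped like the jar5 but red is not meant.

How it is judged (in metres and radians):
On the way, in this order (a step that is already met when the one before it is completed fails the run):
1. the battery is fully home in the scale (horizontal distance between battery and well below 0.005 m and z of battery in the frame of well below -0.025 m and angle between the x axis of battery and the x axis of well, either way round below 0.12 rad and angle between battery's own z axis and vertical below 0.06 rad), for 0.2 s.
2. the round ON key alone is pressed, the battery being in (all of step 1 and value of joint key_on above 0.0035 m and value of joint each of key_tare, key_print below 0.0015 m), for 0.04 s.
3. the square TARE key alone is pressed, with every jar still off the scale (value of joint key_tare above 0.0035 m and value of joint each of key_on, key_print below 0.0015 m and z of each of jar0, jar1, jar2, jar3, jar4, jar5 in the frame of crate below -0.01 m), for 0.04 s.
4. all the jars present stand in the crate, one to a cell ((horizontal distance between jar0 and cell0 below 0.016 m or horizontal distance between jar0 and cell1 below 0.016 m or horizontal distance between jar0 and cell2 below 0.016 m or horizontal distance between jar0 and cell3 below 0.016 m or horizontal distance between jar0 and cell4 below 0.016 m or horizontal distance between jar0 and cell5 below 0.016 m) and z of jar0 in the frame of crate between 0 and 0.012 m and angle between each of jar0, jar1, jar2, jar3, jar4, jar5's own z axis and vertical below 0.1 rad and (horizontal distance between jar1 and cell0 below 0.016 m or horizontal distance between jar1 and cell1 below 0.016 m or horizontal distance between jar1 and cell2 below 0.016 m or horizontal distance between jar1 and cell3 below 0.016 m or horizontal distance between jar1 and cell4 below 0.016 m or horizontal distance between jar1 and cell5 below 0.016 m) and z of jar1 in the frame of crate between 0 and 0.012 m and (horizontal distance between jar2 and cell0 below 0.016 m or horizontal distance between jar2 and cell1 below 0.016 m or horizontal distance between jar2 and cell2 below 0.016 m or horizontal distance between jar2 and cell3 below 0.016 m or horizontal distance between jar2 and cell4 below 0.016 m or horizontal distance between jar2 and cell5 below 0.016 m) and z of jar2 in the frame of crate between 0 and 0.012 m and (horizontal distance between jar3 and cell0 below 0.016 m or horizontal distance between jar3 and cell1 below 0.016 m or horizontal distance between jar3 and cell2 below 0.016 m or horizontal distance between jar3 and cell3 below 0.016 m or horizontal distance between jar3 and cell4 below 0.016 m or horizontal distance between jar3 and cell5 below 0.016 m) and z of jar3 in the frame of crate between 0 and 0.012 m and (horizontal distance between jar4 and cell0 below 0.016 m or horizontal distance between jar4 and cell1 below 0.016 m or horizontal distance between jar4 and cell2 below 0.016 m or horizontal distance between jar4 and cell3 below 0.016 m or horizontal distance between jar4 and cell4 below 0.016 m or horizontal distance between jar4 and cell5 below 0.016 m) and z of jar4 in the frame of crate between 0 and 0.012 m and (horizontal distance between jar5 and cell0 below 0.016 m or horizontal distance between jar5 and cell1 below 0.016 m or horizontal distance between jar5 and cell2 below 0.016 m or horizontal distance between jar5 and cell3 below 0.016 m or horizontal distance between jar5 and cell4 below 0.016 m or horizontal distance between jar5 and cell5 below 0.016 m) and z of jar5 in the frame of crate between 0 and 0.012 m), for 0.2 s.
5. the long PRINT key alone is pressed (value of joint key_print above 0.0035 m and value of joint each of key_on, key_tare below 0.0015 m), for 0.04 s.
At the end, for the whole second after the job is handed in: Battery home in the well (3 mm up, 5 mm aside, 0.12 rad); crate flat on the pan, within 30 mm (x, y) of its centre; every jar present at rest and upright (0.1 rad) on the floor of a cell of its own, within 16 mm of its centre; all three keys up (all of step 1 and all of step 4 and x of crate in the frame of well between 0.1175 and 0.1775 m and y of crate in the frame of well between 0.095 and 0.155 m and angle between crate's own z axis and vertical below 0.04 rad and z of crate in the frame of well below 0.016 m and linear speed of each of jar0, jar1, jar2, jar3, jar4, jar5 below 0.02 m/s and value of joint each of key_on, key_tare, key_print below 0.0015 m); the robot touches nothing.
It fails at once if the PRINT key is pressed while a jar is still off the scale (value of joint key_print above 0.0035 m and z of any of jar0, jar1, jar2, jar3, jar4, jar5 in the frame of crate below -0.01 m).
It fails at once if the ON or TARE key is pressed with a jar already on the scale (value of joint any of key_on, key_tare above 0.0035 m and z of any of jar0, jar1, jar2, jar3, jar4, jar5 in the frame of crate above -0.01 m).
It fails at once if a jar is dropped into the crate: let go over it more than 30 mm above its floor ((horizontal distance between jar0 and crate below 0.13 m and z of jar0 in the frame of crate above 0.035 m and contact force between jar0 and the fingers below 0.05 N) or (horizontal distance between jar1 and crate below 0.13 m and z of jar1 in the frame of crate above 0.035 m and contact force between jar1 and the fingers below 0.05 N) or (horizontal distance between jar2 and crate below 0.13 m and z of jar2 in the frame of crate above 0.035 m and contact force between jar2 and the fingers below 0.05 N) or (horizontal distance between jar3 and crate below 0.13 m and z of jar3 in the frame of crate above 0.035 m and contact force between jar3 and the fingers below 0.05 N) or (horizontal distance between jar4 and crate below 0.13 m and z of jar4 in the frame of crate above 0.035 m and contact force between jar4 and the fingers below 0.05 N) or (horizontal distance between jar5 and crate below 0.13 m and z of jar5 in the frame of crate above 0.035 m and contact force between jar5 and the fingers below 0.05 N)).
It fails at once if the hammer, the dye bottle or the thread spool is moved by more than 30 mm (distance of any of hammer, dye_bottle, spool from where it was at the start of the episode above 0.03 m).
Of jar0, jar1, jar2, jar3, jar4, jar5 only 4 to 6 are there at a start; the rules pass over those that are not, and their reading is None.
At some moment in a run one of jar0, jar1, jar2, jar3, jar4, jar5 may be knocked a few centimetres aside while the robot is not near it.
It also fails if it takes over 210 s, if anything falls off the work surface, if the arm or the gripper's body presses on something with over 40 N, if the wrist force passes 120 N, or if a joint passes its speed limit or range.

## Working session

There is one attempt and no reset: what is moved stays moved. The work goes in short steps, Python scripts to look and compute and a tool call to move; the robot and the scene stay as the last step left them, time stands still between calls to the robot, and variables do not carry over. Pictures are saved under pics/ and viewed, and the job is handed in when it is done.

Besides the shell and the picture viewer there is one more tool, called after "Call:" by a JSON object that holds its "name" and its "arguments", one argument or row to a line. play_rows: Moves the arm, as the interface text tells. Its arguments: {"type":"object","properties":{"commands":{"type":"array","items":{"type":"object","properties":{"offset":{"type":"array","items":{"type":"number"}},"turn":{"type":"array","items":{"type":"number"}},"grip":{"type":"number"}}}},"grip_force":{"type":"number"}},"required":["commands"]}

```bash
mkdir -p pics; ls
cat > h.py <<'E'
import numpy as np, cv2
from workcell import arm, imaging
def cam(n):
    m=imaging.camera_model(n); f=210/np.tan(np.radians(m['fovy'])/2)
    K=np.array([[f,0,m['cx']],[0,f,m['cy']],[0,0,1]]); R=cv2.Rodrigues(np.array(m['rvec'],float))[0]; t=np.array(m['tvec'],float).ravel()
    return K,R,t,m
def ray(n,u,v,z):
    K,R,t,m=cam(n); D=m.get('dist'); 
    d=R.T@np.linalg.solve(K,[u,v,1]); c=-R.T@t
    return c+d*(z-c[2])/d[2]
def cloud(n,depth):
    K,R,t,m=cam(n); v,u=np.mgrid[0:420,0:560]
    p=np.stack([(u-K[0,2])/K[0,0]*depth,(v-K[1,2])/K[1,1]*depth,depth],-1)-t
    return p@R
def proj(n,P):
    K,R,t,m=cam(n); q=K@(R@np.array(P,float)+t); return q[:2]/q[2]
E
python3 - <<'E'
from h import *
for n in('scene','top'):
    print(imaging.camera_model(n))
    p,d=imaging.snapshot(n); np.save(n+'_d.npy',d); cv2.imwrite(f'pics/{n}0.png',p)
    K,R,t,m=cam(n); print(-R.T@t)
print(arm.sense())
E
```

```text
pics
{'fovy': 44.0861086674733, 'cx': 274.62501361824746, 'cy': 217.2858799161938, 'rvec': array([ 1.80905934,  1.77434026, -0.67523427]), 'tvec': array([ -20.31418289, -371.84526649, 1763.86037888])}
[1454.68097975  -14.16483885 1064.70071331]
{'fovy': 56.09133379510111, 'cx': 279.9700544364427, 'cy': 209.85720838065393, 'rvec': array([ 2.13422655, -2.15941556,  0.15333433]), 'tvec': array([ -6.85936585, 563.50309096, 955.67470558])}
[ 421.25282365  -13.20949951 1026.28869963]
{'clock': 0.1, 'joint_pos': array([-8.29638993e+01,  8.64764953e+00,  8.23869921e+01,  3.82454007e-04,
        8.90264241e+01, -7.67664704e+00]), 'qvel': array([-0.01301199, -0.15741805, -0.10656481, -0.01843203,  0.10012174,
       -0.0558136 ]), 'joint_torque': array([ 5.92151555e-03, -7.14374185e+01, -5.71793818e+01,  2.42124929e-05,
        7.30484520e-03, -6.19377360e-06]), 'position': array([ 146.00109241, -555.93777349,  230.76052669]), 'tcp_rot': array([-98.03542698,  89.93893311,  96.67731408]), 'ft_force': array([0.30300924, 0.33007244, 0.37708656]), 'torque': array([0.00530374, 0.00247958, 0.00717033]), 'width': 85.75306431760963}
```

View pics/scene0.png

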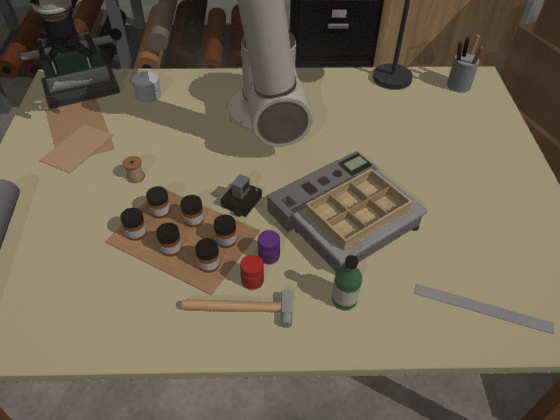

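View pics/top0.png

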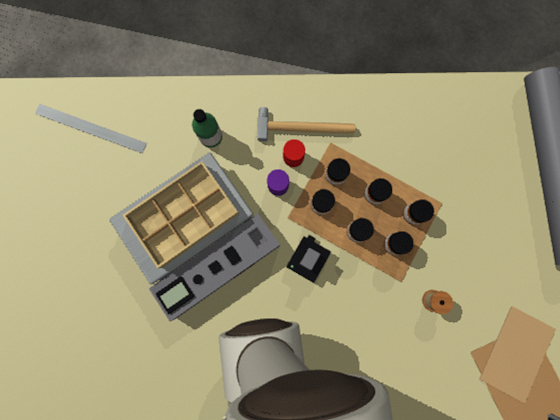

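The top view shows six black-lidded amber jars at (339,170), (379,190), (420,211), (323,201), (361,230) and (399,243). The red (293,153) and purple (278,182) lookalikes are not meant. The battery's grey head is at (310,258) in the black charger. The well is the dark rectangle at about (256,237), and the PRINT, TARE and ON keys are at (233,256), (215,268) and (198,279). The crate is centred near (182,216), the spool is at (437,301) and the bottle at (206,127). I'll check these in close crops and measure.

Run:
```python
from h import *
a=cv2.imread('pics/top0.png'); b=cv2.imread('pics/scene0.png')
c=cv2.resize(a[130:330,100:350],None,fx=3,fy=3,interpolation=cv2.INTER_CUBIC); cv2.imwrite('pics/cropt.png',c)
c=cv2.resize(b[140:290,100:300],None,fx=4,fy=4,interpolation=cv2.INTER_CUBIC)
cv2.imwrite('pics/crops.png',c)
d=np.load('top_d.npy'); P=cloud('top',d)
# heights at points
for n,(u,v) in dict(bench=(100,330),head=(310,258),chg=(296,262),console=(225,270),well=(256,237),print=(233,256),tare=(215,268),on=(198,279),pan=(125,222),lid=(361,230),board=(340,230),disp=(175,294),cellfl=(160,247)).items(): print(n,P[v,u].round(1))
```

```text
bench [268.1 445.1  -2.9]
head [440.9 -83.6  81.3]
chg [432.4 -52.1  29.5]
console [414.9 121.6  59.4]
well [496.4  48.   28.7]
print [448.2 101.5  66.5]
tare [419.9 145.6  61.3]
on [394.2 185.6  64.5]
pan [533.7 365.5  69.3]
lid [ 506.9 -209.1   74.5]
board [ 5.142e+02 -1.695e+02  3.000e-01]
disp [359.7 239.1  68. ]
cellfl [471.6 276.8  73.4]
```

View pics/cropt.png

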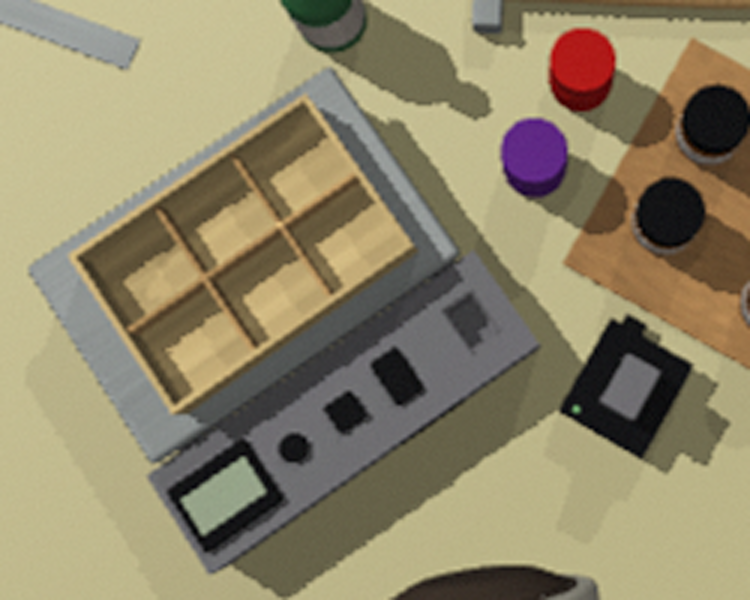

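View pics/crops.png

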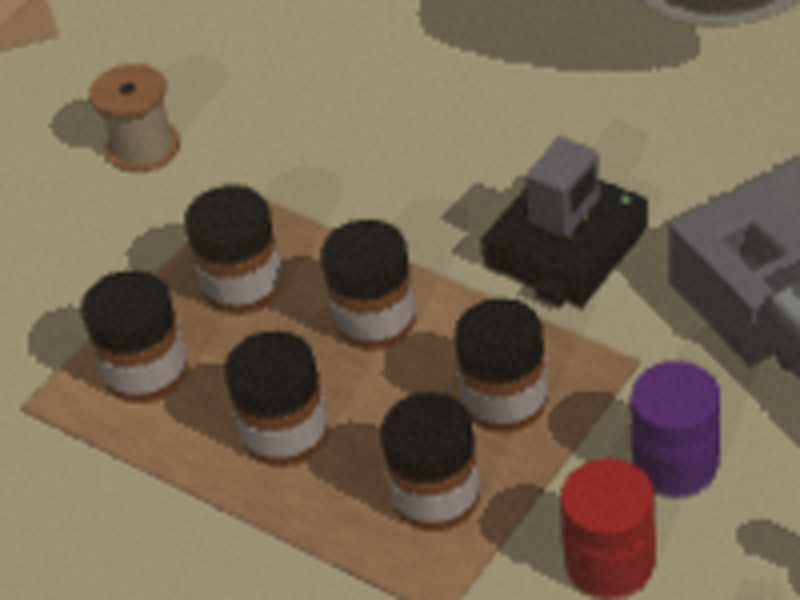

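```bash
cat > meas.py <<'E'
from h import *
def rays(n,pts,z): return np.array([ray(n,u,v,z) for u,v in pts])[:,:2]
def rect(mask,z,n='top'):
    cs,_=cv2.findContours(mask.astype(np.uint8),cv2.RETR_EXTERNAL,cv2.CHAIN_APPROX_NONE)
    c=max(cs,key=cv2.contourArea).reshape(-1,2)
    r=cv2.minAreaRect(rays(n,c,z).astype(np.float32)); return r
def comps(mask):
    n,l,s,c=cv2.connectedComponentsWithStats(mask.astype(np.uint8)); return [(l==i,s[i],c[i]) for i in range(1,n)]
def lids(a,P,zl=(68,82),z=75):
    V=a.max(-1); m=(V<60)&(P[...,2]>zl[0])&(P[...,2]<zl[1])
    out=[]
    for mk,s,c in comps(m):
        if s[4]<150: continue
        cs,_=cv2.findContours(mk.astype(np.uint8),cv2.RETR_EXTERNAL,cv2.CHAIN_APPROX_NONE)
        pts=rays('top',max(cs,key=cv2.contourArea).reshape(-1,2),z)
        (x,y),r=cv2.minEnclosingCircle(pts.astype(np.float32)); out.append((c.round(1),s[4],round(x,1),round(y,1),round(r,1)))
    return out
E
python3 - <<'E'
from meas import *
a=cv2.imread('pics/top0.png').astype(int); d=np.load('top_d.npy'); P=cloud('top',d); Z=P[...,2]
V=a.max(-1)
def roi(m,x0,y0,x1,y1):
    r=np.zeros_like(m); r[y0:y1,x0:x1]=m[y0:y1,x0:x1]; return r
print('lids',*lids(a,P),sep='\n')
print('Zhead',np.median(P[253:263,306:316,2]))
print('head',rect(roi((Z>65)&(Z<95),285,235,335,285),84))
print('head color',rect(roi((V>75)&(V<150)&(Z>50),285,235,335,285),84))
print('charger',rect(roi((Z>15)|(V<60),285,235,335,282)&(V<60),30))
dark=(V<45)
for mk,s,c in comps(roi(dark,150,225,280,310)):
    if s[4]>30: print('dark',c.round(1),s,rect(mk,66), np.median(Z[mk]))
print(a[237,256],a[245,262],a[270,225])
w=roi((Z<50)&(Z>15),245,222,270,252); print('well',rect(w,60),w.sum())
# console
w=roi((Z>52)&(Z<75)&(abs(a[...,0]-a[...,2])<30),150,210,285,325); print('console',rect(w,60))
cr=roi((Z>100)&(Z<115),110,150,260,290); print('crate',rect(cr,107),cr.sum())
E
```

```text
lids
(array([338.4, 168.9]), np.int32(369), 660.1, -158.6, 27.8)
(array([380.2, 189.1]), np.int32(381), 607.2, -259.8, 28.3)
(array([323.1, 200. ]), np.int32(380), 581.5, -119.1, 27.6)
(array([421.4, 210.3]), np.int32(404), 552.8, -358.0, 28.7)
(array([361.4, 228.9]), np.int32(395), 510.0, -209.9, 27.6)
(array([401. , 242.3]), np.int32(410), 477.2, -303.8, 28.2)
Zhead 83.60967604549735
head ((440.7025451660156, -81.48056030273438), (32.73099899291992, 46.44685745239258), 61.99723434448242)
head color ((440.0481872558594, -82.46983337402344), (30.536701202392578, 43.95090866088867), 58.55599594116211)
charger ((443.6972351074219, -85.57234954833984), (78.88501739501953, 97.65047454833984), 59.2987174987793)
dark [232.1 255.3] [224 246  17  19 180] ((449.8952331542969, 103.46485900878906), (41.171356201171875, 25.291351318359375), 33.958980560302734) 64.32422131927274
dark [214.9 267.1] [208 261  14  13 109] ((422.0256042480469, 144.7022705078125), (24.848215103149414, 25.326980590820312), 33.2133903503418) 64.18819874571692
dark [197.6 279.2] [193 275  10   9  70] ((394.3153991699219, 186.47296142578125), (21.684345245361328, 18.930164337158203), 89.33660125732422) 64.36460329631677
dark [176.3 294. ] [156 276  38  34 340] ((357.73614501953125, 239.72210693359375), (59.84959411621094, 73.75382995605469), 34.8960075378418) 66.36421335917919
[60 59 59] [113 109 111] [113 110 110]
well ((495.3346862792969, 45.35668182373047), (35.56676483154297, 24.428865432739258), 33.260433197021484) 146
console ((448.81640625, 164.40548706054688), (152.05609130859375, 319.1201477050781), 34.10005187988281)
crate ((549.1875, 223.50869750976562), (153.29046630859375, 225.69590759277344), 34.91341781616211) 983
```

Run:
```python
from meas import *
a=cv2.imread('pics/top0.png').astype(int); d=np.load('top_d.npy'); P=cloud('top',d); Z=P[...,2];V=a.max(-1)
b=cv2.imread('pics/scene0.png').astype(int); ds=np.load('scene_d.npy'); Ps=cloud('scene',ds); Zs=Ps[...,2];Vs=b.max(-1)
def roi(m,x0,y0,x1,y1):
    r=np.zeros_like(m); r[y0:y1,x0:x1]=m[y0:y1,x0:x1]; return r
print(a[232:252,248:272].mean(-1).astype(int))
w=roi(V<100,247,228,264,247); print('well col',rect(w,60),w.sum())
for mk,s,c in comps(roi(Vs<55,270,145,380,225)):
    if s[4]>15: print('s dark',c.round(1),s[4],[np.round(q,1) for q in rect(mk,66,'scene')], np.median(Zs[mk]))
w=roi((Zs<50)&(Zs>0),272,190,300,215); print('s well',rect(w,60,'scene'),w.sum())
cr=roi((Zs>101)&(Zs<115),300,165,415,250); print('s crate',rect(cr,107,'scene'),cr.sum())
h=roi((Zs>60)&(Zs<95),225,170,255,200); 
ht=roi((Zs>78)&(Zs<95),225,170,255,200); print('s head',rect(ht,84,'scene'),ht.sum())
m=(Vs<60)&(Zs>70)&(Zs<82)
for mk,s,c in comps(roi(m,110,180,245,270)):
    if s[4]>60: print('s lid',c,s[4],[np.round(q,1) for q in rect(mk,75,'scene')])
# pan edges in top
w=roi((Z>64)&(Z<76),100,140,275,290); print('pan',rect(w&~roi(dbg:=((Z>52)&(Z<63)),0,0,1,1),70))
```

```text
[[ 90  70  59  51  47  53  57  63  60  60  57  56  81 101 110 110 110 109
  110 112 112 110 112 105]
 [ 62  55  46  49  56  57  58  60  60  62  59  55  72  89 102 109 109 111
  111 110 110 108 112 110]
 [ 73  55  50  58  61  59  58  59  59  56  58  57  63  75  92 107 112 110
  112 111 110 109 111 109]
 [ 92  63  52  59  57  58  60  59  60  59  59  58  56  62  84 100 109 112
  109 109 112 110 110 110]
 [106  82  63  61  59  61  60  59  60  61  60  59  59  57  77  93 102 109
  109 111 112 110 111 110]
 [111  99  78  58  54  57  60  58  59  61  61  59  60  53  79 101 101 105
  114 108 110 111 111 112]
 [112 108  95  62  53  61  58  58  61  60  62  59  58  55  82 107 101 102
  107 110 110 114 111 110]
 [110 114 107  83  66  59  58  60  59  58  58  57  77  90  97 107 105 101
  103 106 111 112 109 109]
 [112 113 110 100  79  55  53  58  60  60  58  78  99 105 104 102 106  97
   96 107 110 111 109 111]
 [111 111 110 111 100  68  52  59  60  61  59  68  93 106 106 104 106 101
  105 112 111 111 112 112]
 [111 109 113 113 113  90  66  60  59  57  59  57  85 107 106 106 109 109
  108 112 112 11
[... 1812 characters left out ...]
67 194.22310757] 251 [array([ 479.3, -305.1]), array([57.6, 50.3]), np.float64(6.8)]
s lid [190.61797753 202.79400749] 267 [array([ 512.6, -210.4]), array([59.1, 52.1]), np.float64(5.7)]
s lid [131.22945205 215.90753425] 292 [array([ 555.8, -360.1]), array([58.6, 53.6]), np.float64(24.7)]
s lid [224.19732441 223.18394649] 299 [array([ 585.4, -120.6]), array([57.8, 50.7]), np.float64(1.8)]
s lid [166.98726115 231.52547771] 314 [array([ 610.8, -261.1]), array([55.1, 57.9]), np.float64(57.5)]
s lid [206.20588235 247.32352941] 340 [array([ 662.2, -160.6]), array([54. , 57.2]), np.float64(54.8)]
pan ((546.5907592773438, 230.38134765625), (193.8651123046875, 297.96099853515625), 34.29315948486328)
```

```bash
cat >> h.py <<'E'
from scipy.spatial.transform import Rotation as Ro
def st():
    s=arm.sense(); R=Ro.from_euler('xyz',s['tcp_rot'],degrees=True).as_matrix()
    y=R[:,1]; print('t',round(s['clock'],2),'pos',s['position'].round(1),'down',R[:,0].round(3),'jaw',round(np.degrees(np.arctan2(y[1],y[0])),2),'q6',s['joint_pos'][5].round(1),'q1',s['joint_pos'][0].round(1),'F',s['ft_force'].round(1),'w',round(s['width'],1)); return s,R
def go(x,y,z,jaw=None):
    s,R=st(); d=(np.array([x,y,z])-s['position'])/10
    print('offset cm',d.round(2),'dist',np.linalg.norm(d).round(1))
    if jaw is not None:
        yd=np.radians(jaw); T=np.array([[0,0,-1],[np.cos(yd),np.sin(yd),0],[0,0,0]]); 
        xt=np.array([0,0,-1.]); yt=T[1]; zt=np.cross(xt,yt); Rt=np.stack([xt,yt,zt],1)
        print('turn rad',Ro.from_matrix(Rt@R.T).as_rotvec().round(4))
E
python3 - <<'E'
from meas import *
print(arm.sense()['tcp_rot']); 
for j in (59.5,-120.5): go(442,-82.5,200,j)
a=cv2.imread('pics/top0.png'); P=cloud('top',np.load('top_d.npy'))
for n,p in dict(purple=(278,182),red=(293,152),bottlecap=(200,115),spool=(440,302),bottlebase=(212,140)).items(): print(n,P[p[1],p[0]].round())
E
```

```text
[-98.03542698  89.93893311  96.67731408]
t 0.1 pos [ 146.  -555.9  230.8] down [-0.     0.001 -1.   ] jaw -75.29 q6 -7.7 q1 -83.0 F [0.3 0.3 0.4] w 85.8
offset cm [29.6  47.34 -3.08] dist 55.9
turn rad [-4.0000e-04 -1.3000e-03  2.3525e+00]
t 0.1 pos [ 146.  -555.9  230.8] down [-0.     0.001 -1.   ] jaw -75.29 q6 -7.7 q1 -83.0 F [0.3 0.3 0.4] w 85.8
offset cm [29.6  47.34 -3.08] dist 55.9
turn rad [-1.100e-03  3.000e-04 -7.891e-01]
purple [629.  -9.  68.]
red [705. -48.  71.]
bottlecap [769. 168. 160.]
spool [ 333. -395.   58.]
bottlebase [744. 158.  55.]
```

The jars and the battery are identified and consistent with their known heights and sizes. Only the red and purple jars and the other black objects (charger, keys) could be confused with them. Next I move over the battery.

Call:
{"name": "play_rows", "arguments": {
  "commands": [
    {"offset":[2.1,3.4,-0.5],"turn":[0,0,-0.056],"grip":0},
    {"offset":[2.1,3.4,-0.5],"turn":[0,0,-0.056],"grip":0},
    {"offset":[2.1,3.4,-0.5],"turn":[0,0,-0.056],"grip":0},
    {"offset":[2.1,3.4,-0.5],"turn":[0,0,-0.056],"grip":0},
    {"offset":[2.1,3.4,-0.5],"turn":[0,0,-0.056],"grip":0},
    {"offset":[2.1,3.4,-0.5],"turn":[0,0,-0.056],"grip":0},
    {"offset":[2.1,3.4,-0.5],"turn":[0,0,-0.056],"grip":0},
    {"offset":[2.1,3.4,-0.5],"turn":[0,0,-0.056],"grip":0},
    {"offset":[2.1,3.4,-0.5],"turn":[0,0,-0.056],"grip":0},
    {"offset":[2.1,3.4,-0.5],"turn":[0,0,-0.056],"grip":0}
  ],
  "grip_force": 40
}}

```text
clock: 1.1
position: [356.4, -214.6, 181.0]
tcp_rot: [-143.7, 90.0, 18.8]
ft_force: [0.3, -0.6, -0.1]
width: 85.3
```

Call:
{"name": "play_rows", "arguments": {
  "commands": [
    {"offset":[2.1,3.4,-1],"turn":[0,0,-0.056],"grip":0},
    {"offset":[2.1,3.4,-1],"turn":[0,0,-0.056],"grip":0},
    {"offset":[2.1,3.4,-1],"turn":[0,0,-0.056],"grip":0},
    {"offset":[2.1,3.4,-1],"turn":[0,0,-0.056],"grip":0},
    {"offset":[0,0,0],"turn":[0,0,0],"grip":0},
    {"offset":[0,0,0],"turn":[0,0,0],"grip":0},
    {"offset":[0,0,0],"turn":[0,0,0],"grip":0}
  ]
}}

```text
clock: 1.8
position: [439.8, -80.7, 141.4]
tcp_rot: [113.2, 90.0, -97.0]
ft_force: [-0.6, -0.2, -0.6]
width: 85.3
```

```bash
python3 -c "
from h import *
go(442,-82.5,44,-120.5)"
```

```text
t 1.8 pos [439.8 -80.7 141.4] down [-0. -0. -1.] jaw -120.2 q6 99.9 q1 -20.3 F [-0.6 -0.2 -0.6] w 85.3
offset cm [ 0.22 -0.18 -9.74] dist 9.7
turn rad [ 0.0002 -0.     -0.0053]
```

Call:
{"name": "play_rows", "arguments": {
  "commands": [
    {"offset":[0.2,-0.2,-2],"turn":[0,0,-0.005],"grip":0},
    {"offset":[0,0,-2.5],"turn":[0,0,0],"grip":0},
    {"offset":[0,0,-2.5],"turn":[0,0,0],"grip":0},
    {"offset":[0,0,-2.0],"turn":[0,0,0],"grip":0},
    {"offset":[0,0,-0.8],"turn":[0,0,0],"grip":0},
    {"offset":[0,0,0],"turn":[0,0,0],"grip":0.5},
    {"offset":[0,0,0],"turn":[0,0,0],"grip":0.8},
    {"offset":[0,0,0],"turn":[0,0,0],"grip":0.8},
    {"offset":[0,0,0],"turn":[0,0,0],"grip":0.8},
    {"offset":[0,0,0],"turn":[0,0,0],"grip":0.8}
  ]
}}

```text
clock: 2.8
position: [442.5, -82.4, 44.1]
tcp_rot: [-173.6, 89.9, -24.1]
ft_force: [-1.2, -1.4, 7.5]
width: 31.6
```

```bash
python3 -c "
from h import *
st()"
```

```text
t 2.8 pos [442.5 -82.4  44.1] down [ 0.001 -0.001 -1.   ] jaw -120.48 q6 100.1 q1 -20.4 F [-1.2 -1.4  7.5] w 31.6
```

Call:
{"name": "play_rows", "arguments": {
  "commands": [
    {"offset":[0,0,1],"turn":[0,0,0],"grip":0.8},
    {"offset":[0,0,2],"turn":[0,0,0],"grip":0.8},
    {"offset":[0,0,2],"turn":[0,0,0],"grip":0.8},
    {"offset":[0,0,2.5],"turn":[0,0,0],"grip":0.8},
    {"offset":[0,0,2],"turn":[0,0,0],"grip":0.8},
    {"offset":[0,0,0.5],"turn":[0,0,0],"grip":0.8},
    {"offset":[0,0,0],"turn":[0,0,0],"grip":0.8},
    {"offset":[0,0,0],"turn":[0,0,0],"grip":0.8}
  ],
  "grip_force": 60
}}

```text
clock: 3.6
position: [441.6, -82.0, 142.4]
tcp_rot: [4.5, 89.9, 154.0]
ft_force: [0.5, -0.4, -1.2]
width: 31.3
```

Run:
```python
from meas import *
st()
a,d=imaging.snapshot('scene'); cv2.imwrite('pics/s1.png',cv2.resize(a[100:280,180:340],None,fx=4,fy=4,interpolation=cv2.INTER_CUBIC)[:600]); cv2.imwrite('pics/s1f.png',a);np.save('s1d.npy',d)
```

```text
t 3.6 pos [441.6 -82.  142.4] down [-0.001  0.001 -1.   ] jaw -120.49 q6 100.1 q1 -20.4 F [ 0.5 -0.4 -1.2] w 31.3
```

View pics/s1.png

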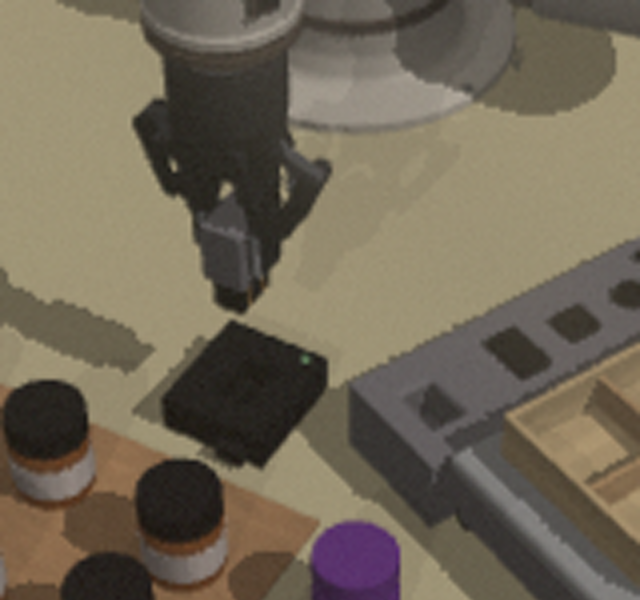

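Run:
```python
from meas import *
b=cv2.imread('pics/s1f.png').astype(int);Vs=b.max(-1)
print(Vs[194:210,278:302])
for th in (85,90,95,100):
    m=np.zeros_like(Vs); m[195:208,281:300]=Vs[195:208,281:300]<th
    cs=[c for c in comps(m) if c[1][4]>60]
    for mk,s,c in cs: print(th,c,s[4],[np.round(q,1) for q in rect(mk,60,'scene')])
```

```text
[[102 100 101 101  99 102 101  99 101 101  98 100  99 101 101 100 100 103
  101 102 100 102 103 103]
 [101 100  98 102 102 100 104 106 104  96  90  95  98  99 103  98 100 102
  102  99 100 102  99 100]
 [ 99 101  99 104 103 105 103  99  94  73  66  81  95  99 101 102 100 101
   99 104 100 102 100 103]
 [102 100 105 107 104 102  91  84  79  60  58  66  81  91  99 101 100 100
  103 101 101 100 102 102]
 [101 105 107  99  89  83  81  81  59  63  60  60  68  79  92  98 100 102
  101  98 100 101 102 100]
 [100  98  98  84  81  80  83  85  60  58  59  58  56  64  76  91  98  99
  100 100 101 102 101 100]
 [100 101  95  86  81  78  79  77  58  57  58  59  57  59  64  78  88  97
  103 100 101 102 101  99]
 [100 100 101  95  88  80  77  61  54  57  57  58  55  58  55  66  74  87
   96 102  99 101 100 102]
 [ 99  99 101  99  95  87  80  58  54  55  54  60  58  58  59  53  65  71
   86  98  99  99 101  94]
 [100  99  99 101 100  93  86  61  57  59  55  56  59  56  56  59  58  69
   85  97  99 100 102  82]
 [ 96  97 100 100 101  99  93  74  66  64  60  57  56  55  60  63  72  86
  100 100 101  9
[... 208 characters left out ...]
 69]
 [ 72  94 100 100  98 101 100  97  98  89  75  87  97 100 101  96  72  72
   65  70  72  70  71  73]
 [ 54  70  92  98 101 101  99 102  99 101 101 103  99  95  93  75  71  71
   69  70  67  73  68  70]
 [ 53  53  72  93 100  99 100 100 100  99  99 100 100  75  67  69  69  70
   69  73  70  69  71  76]]
85 [288.37755102 201.18367347] 98 [array([496.1,  46. ]), array([34.7, 26.3]), np.float64(33.5)]
90 [288.38938053 201.3539823 ] 113 [array([496. ,  46.1]), array([37.6, 30.7]), np.float64(33.0)]
95 [288.34146341 201.25203252] 123 [array([496.2,  46. ]), array([37.8, 30.7]), np.float64(33.8)]
100 [289.33333333 201.78531073] 177 [array([495.5,  50.8]), array([48.3, 44.4]), np.float64(89.0)]
```

Call:
{"name": "play_rows", "arguments": {
  "commands": [
    {"offset":[0.6,1.4,0.1],"turn":[0,0,0.125],"grip":0.8},
    {"offset":[0.6,1.4,0.1],"turn":[0,0,0.125],"grip":0.8},
    {"offset":[0.6,1.4,0.1],"turn":[0,0,0.125],"grip":0.8},
    {"offset":[0.6,1.4,0],"turn":[0,0,0.125],"grip":0.8},
    {"offset":[0.6,1.4,0],"turn":[0,0,0.125],"grip":0.8},
    {"offset":[0.6,1.4,0],"turn":[0,0,0.125],"grip":0.8},
    {"offset":[0.6,1.4,0],"turn":[0,0,0.125],"grip":0.8},
    {"offset":[0.6,1.4,0],"turn":[0,0,0.125],"grip":0.8},
    {"offset":[0.6,1.5,0],"turn":[0,0,0.127],"grip":0.8},
    {"offset":[0,0,0],"turn":[0,0,0],"grip":0.8}
  ]
}}

```text
clock: 4.65
position: [496.0, 46.1, 145.1]
tcp_rot: [-51.8, 89.9, 162.6]
ft_force: [0.0, -0.1, -1.6]
width: 31.7
```

Call:
{"name": "play_rows", "arguments": {
  "commands": [
    {"offset":[0,0,0],"turn":[0,0,0],"grip":0.8},
    {"offset":[0,0,0],"turn":[0,0,0],"grip":0.8}
  ]
}}

```text
clock: 4.85
position: [495.7, 44.4, 145.8]
tcp_rot: [-32.0, 89.9, -178.1]
ft_force: [0.9, -0.3, -1.2]
width: 31.6
```

Run:
```python
from meas import *
go(496.3,45.2,120,-55.9)
a,d=imaging.snapshot('scene'); cv2.imwrite('pics/s2.png',cv2.resize(a[110:260,220:420],None,fx=4,fy=4,interpolation=cv2.INTER_CUBIC)); cv2.imwrite('pics/s2f.png',a);np.save('s2d.npy',d)
```

```text
t 4.85 pos [495.7  44.4 145.8] down [-0.001 -0.    -1.   ] jaw -56.06 q6 52.3 q1 -3.8 F [ 0.9 -0.3 -1.2] w 31.6
offset cm [ 0.06  0.08 -2.58] dist 2.6
turn rad [ 0.     -0.0009  0.0029]
```

View pics/s2.png

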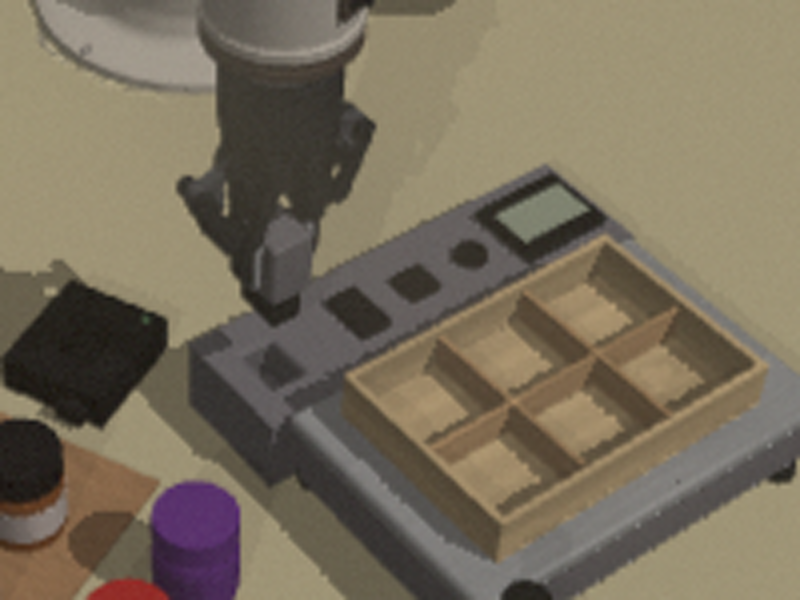

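The battery is held upright over the well, whose mouth is at (275,365) in the crop, and it lines up with the console's edges. Next I lower it.

Call:
{"name": "play_rows", "arguments": {
  "commands": [
    {"offset":[0.05,0.08,-1.5],"turn":[0,0,0.003],"grip":0.8},
    {"offset":[0,0,-1.5],"turn":[0,0,0],"grip":0.8},
    {"offset":[0,0,-1.2],"turn":[0,0,0],"grip":0.8},
    {"offset":[0,0,-0.5],"turn":[0,0,0],"grip":0.8},
    {"offset":[0,0,-0.2],"turn":[0,0,0],"grip":0.8},
    {"offset":[0,0,-0.2],"turn":[0,0,0],"grip":0.8},
    {"offset":[0,0,-0.2],"turn":[0,0,0],"grip":0.8},
    {"offset":[0,0,-0.2],"turn":[0,0,0],"grip":0.8},
    {"offset":[0,0,0],"turn":[0,0,0],"grip":0.8}
  ]
}}

```text
clock: 5.8
position: [496.5, 45.7, 91.2]
tcp_rot: [-88.6, 90.0, 125.6]
ft_force: [0.5, 0.6, -0.8]
width: 31.2
```

Run:
```python
from meas import *
s,_=st(); print(s['torque'])
```

```text
t 5.8 pos [496.5  45.7  91.2] down [-0.  0. -1.] jaw -55.75 q6 52.1 q1 -3.6 F [ 0.5  0.6 -0.8] w 31.2
[-0.02077146  0.01156969  0.0101504 ]
```

Call:
{"name": "play_rows", "arguments": {
  "commands": [
    {"offset":[0,0,-0.4],"turn":[0,0,0],"grip":0.8},
    {"offset":[0,0,-0.4],"turn":[0,0,0],"grip":0.8},
    {"offset":[0,0,-0.4],"turn":[0,0,0],"grip":0.8},
    {"offset":[0,0,-0.4],"turn":[0,0,0],"grip":0.8},
    {"offset":[0,0,-0.3],"turn":[0,0,0],"grip":0.8},
    {"offset":[0,0,0],"turn":[0,0,0],"grip":0.8}
  ]
}}

```text
clock: 6.4
position: [496.3, 45.7, 71.8]
tcp_rot: [-44.1, 90.0, 170.2]
ft_force: [0.5, -0.2, -1.5]
width: 30.9
```

Call:
{"name": "play_rows", "arguments": {
  "commands": [
    {"offset":[0,0,-0.2],"turn":[0,0,0],"grip":0.8},
    {"offset":[0,0,-0.2],"turn":[0,0,0],"grip":0.8},
    {"offset":[0,0,-0.1],"turn":[0,0,0],"grip":0.8},
    {"offset":[0,0,0],"turn":[0,0,0],"grip":0.8}
  ]
}}

```text
clock: 6.8
position: [496.7, 45.7, 68.1]
tcp_rot: [148.7, 90.0, 3.0]
ft_force: [-5.8, -0.4, 12.7]
width: 31.7
```

Call:
{"name": "play_rows", "arguments": {
  "commands": [
    {"offset":[0,0,0],"turn":[0,0,0],"grip":0.5},
    {"offset":[0,0,0],"turn":[0,0,0],"grip":0.45},
    {"offset":[0,0,0],"turn":[0,0,0],"grip":0.45},
    {"offset":[0,0,1.5],"turn":[0,0,0],"grip":0.45},
    {"offset":[0,0,3],"turn":[0,0,0],"grip":0.45},
    {"offset":[-2,1.0,2],"turn":[0,0,0],"grip":0.45},
    {"offset":[-3,4.5,0],"turn":[0,0,0],"grip":1},
    {"offset":[-3,4.5,0],"turn":[0,0,0],"grip":1},
    {"offset":[-2,4,0],"turn":[0,0,0],"grip":1},
    {"offset":[0,0,0],"turn":[0,0,0],"grip":1}
  ]
}}

```text
clock: 7.8
position: [398.8, 182.4, 132.5]
tcp_rot: [-126.3, 89.9, 88.2]
ft_force: [0.5, 0.6, -0.3]
width: -0.0
```

Run:
```python
from meas import *
go(394.8,186.6,85,-55.9)
a,d=imaging.snapshot('scene'); cv2.imwrite('pics/s3.png',cv2.resize(a[110:260,220:420],None,fx=4,fy=4,interpolation=cv2.INTER_CUBIC)); cv2.imwrite('pics/s3f.png',a)
Zs=cloud('scene',d)[...,2]
P=cloud('scene',d); m=np.zeros_like(Zs,bool); m[175:210,275:305]=(Zs>100)[175:210,275:305]; print(m.sum(),np.median(P[m],0), rect(m,108,'scene'))
```

```text
t 7.8 pos [398.8 182.4 132.5] down [ 0.     0.001 -1.   ] jaw -55.5 q6 69.9 q1 14.4 F [ 0.5  0.6 -0.3] w -0.0
offset cm [-0.4   0.42 -4.75] dist 4.8
turn rad [-0.0012  0.     -0.007 ]
194 [500.71660447  42.18503126 108.06936889] ((500.2991027832031, 41.995731353759766), (52.30279541015625, 36.41011428833008), 33.16373825073242)
```

View pics/s3.png

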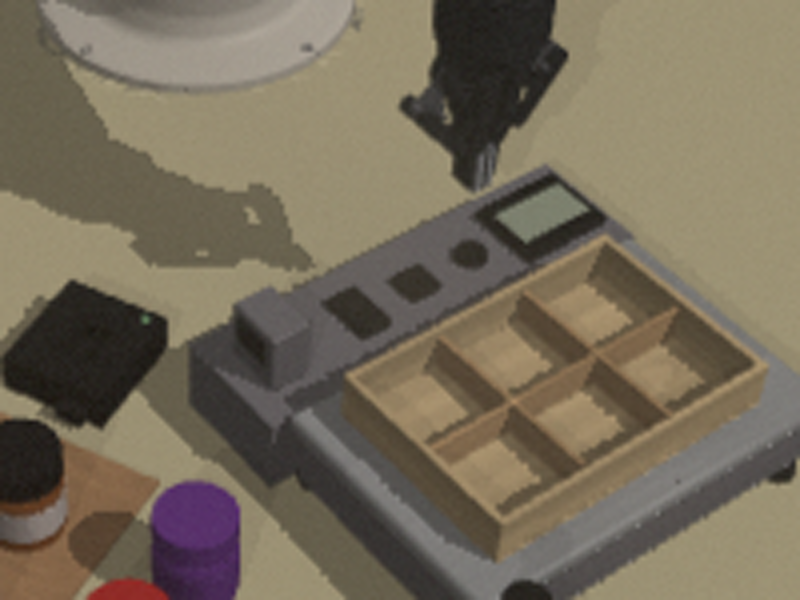

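Call:
{"name": "play_rows", "arguments": {
  "commands": [
    {"offset":[-0.4,0.4,-2],"turn":[0,0,0],"grip":1},
    {"offset":[0,0,-2],"turn":[0,0,0],"grip":1},
    {"offset":[0,0,-1.5],"turn":[0,0,0],"grip":1},
    {"offset":[0,0,-0.7],"turn":[0,0,0],"grip":1},
    {"offset":[0,0,-0.4],"turn":[0,0,0],"grip":1},
    {"offset":[0,0,-0.2],"turn":[0,0,0],"grip":1},
    {"offset":[0,0,0],"turn":[0,0,0],"grip":1}
  ]
}}

```text
clock: 8.55
position: [397.5, 182.7, 64.7]
tcp_rot: [147.7, 90.0, 1.9]
ft_force: [-0.6, -1.2, 2.6]
width: -0.0
```

Run:
```python
from meas import *
go(394.8,186.6,61.3,-55.9)
```

```text
t 8.55 pos [397.5 182.7  64.7] down [ 0.001  0.    -1.   ] jaw -55.77 q6 70.3 q1 14.6 F [-0.6 -1.2  2.6] w -0.0
offset cm [-0.27  0.39 -0.34] dist 0.6
turn rad [-0.      0.0006 -0.0023]
```

Call:
{"name": "play_rows", "arguments": {
  "commands": [
    {"offset":[0,0,0.6],"turn":[0,0,0],"grip":1},
    {"offset":[-0.3,0.4,0],"turn":[0,0,0],"grip":1},
    {"offset":[0,0,0],"turn":[0,0,0],"grip":1},
    {"offset":[0,0,0],"turn":[0,0,0],"grip":1}
  ]
}}

```text
clock: 8.95
position: [394.0, 187.1, 70.4]
tcp_rot: [-173.7, 90.0, 40.6]
ft_force: [-0.3, 0.2, -0.7]
width: -0.1
```

Call:
{"name": "play_rows", "arguments": {
  "commands": [
    {"offset":[0,0,-0.4],"turn":[0,0,0],"grip":1},
    {"offset":[0,0,-0.3],"turn":[0,0,0],"grip":1},
    {"offset":[0,0,-0.2],"turn":[0,0,0],"grip":1},
    {"offset":[0,0,0],"turn":[0,0,0],"grip":1},
    {"offset":[0,0,0],"turn":[0,0,0],"grip":1}
  ]
}}

```text
clock: 9.45
position: [394.2, 186.9, 61.3]
tcp_rot: [-136.1, 90.0, 78.2]
ft_force: [-0.0, 1.7, 4.8]
width: 0.3
```

Call:
{"name": "play_rows", "arguments": {
  "commands": [
    {"offset":[0,0,1],"turn":[0,0,0],"grip":1},
    {"offset":[0,0,1.2],"turn":[0,0,0],"grip":1},
    {"offset":[1.4,-2.1,0],"turn":[0,0,0],"grip":1},
    {"offset":[1.4,-2.1,0],"turn":[0,0,0],"grip":1},
    {"offset":[0,0,0],"turn":[0,0,0],"grip":1},
    {"offset":[0,0,0],"turn":[0,0,0],"grip":1}
  ]
}}

```text
clock: 10.05
position: [422.2, 144.7, 83.9]
tcp_rot: [-153.5, 90.0, 60.6]
ft_force: [0.6, 0.2, 0.1]
width: -0.2
```

Call:
{"name": "play_rows", "arguments": {
  "commands": [
    {"offset":[0,0,-1.2],"turn":[0,0,0],"grip":1},
    {"offset":[0,0,-0.5],"turn":[0,0,0],"grip":1},
    {"offset":[0,0,-0.3],"turn":[0,0,0],"grip":1},
    {"offset":[0,0,-0.25],"turn":[0,0,0],"grip":1},
    {"offset":[0,0,0],"turn":[0,0,0],"grip":1},
    {"offset":[0,0,0],"turn":[0,0,0],"grip":1}
  ]
}}

```text
clock: 10.65
position: [421.7, 145.2, 61.0]
tcp_rot: [-58.3, 90.0, 156.0]
ft_force: [-6.7, 0.3, 8.6]
width: 0.1
```

Call:
{"name": "play_rows", "arguments": {
  "commands": [
    {"offset":[0,0,1],"turn":[0,0,0],"grip":1},
    {"offset":[0,0,3],"turn":[0,0,-0.1],"grip":0.5},
    {"offset":[0,0,4],"turn":[0,0,-0.13],"grip":0},
    {"offset":[0,0,3],"turn":[0,0,-0.13],"grip":0},
    {"offset":[0,0,0],"turn":[0,0,-0.13],"grip":0}
  ]
}}

```text
clock: 11.15
position: [423.6, 145.2, 175.4]
tcp_rot: [-176.7, 89.6, 9.1]
ft_force: [0.1, -0.3, -0.3]
width: 58.1
```

```bash
cat > jar.py <<'E'
from meas import *
import sys
def look(tag):
    a,d=imaging.snapshot('top'); cv2.imwrite(f'pics/{tag}.png',a); np.save(f'{tag}_d.npy',d)
    P=cloud('top',d); a=a.astype(int)
    L=lids(a,P,(62,88),75); print('lids board',*[(c.tolist(),int(s),float(x),float(y),float(r)) for c,s,x,y,r in L],sep='\n')
    Z=P[...,2]; m=np.zeros_like(Z,bool); m[140:300,100:270]=((Z>101)&(Z<115))[140:300,100:270]
    m&=(a[...,2]-a[...,0]>15)
    print('crate',rect(m,107),m.sum())
    L=lids(a,P,(138,158),147); print('lids crate',*[(c.tolist(),int(s),float(x),float(y),float(r)) for c,s,x,y,r in L],sep='\n')
def cell(k,cx,cy,th):
    o=np.array([-36.5 if k<3 else 36.5,73*(k%3-1)]); t=np.radians(th)
    return np.array([cx,cy])+[[np.cos(t),-np.sin(t)],[np.sin(t),np.cos(t)]]@o
E
python3 - <<'E'
from jar import *
look('t4'); go(581.8,-119.3,170,-100.4)
for k in range(6): print(k,cell(k,549.5,223.3,34.6).round(1))
E
```

```text
lids board
([338.3, 169.1], 378, 658.6, -159.2, 28.3)
([379.9, 189.3], 395, 607.5, -258.9, 28.6)
([323.0, 200.3], 386, 580.8, -118.9, 27.7)
([421.2, 210.4], 418, 552.4, -357.2, 29.5)
([361.3, 229.0], 404, 509.7, -209.6, 28.0)
([400.6, 242.4], 426, 476.5, -303.2, 28.7)
crate ((549.3156127929688, 223.36849975585938), (152.18923950195312, 225.3569793701172), 34.88155746459961) 546
lids crate
t 11.2 pos [422.9 145.1 173.3] down [ 0.004  0.001 -1.   ] jaw -84.61 q6 93.7 q1 9.0 F [-0.6  0.5 -0.6] w 65.5
offset cm [ 15.89 -26.44  -0.33] dist 30.9
turn rad [-1.000e-04  4.100e-03 -2.755e-01]
0 [560.9 142.5]
1 [519.5 202.6]
2 [478.  262.7]
3 [621.  183.9]
4 [579.5 244. ]
5 [538.1 304.1]
```

Call:
{"name": "play_rows", "arguments": {
  "commands": [
    {"offset":[2,-3.3,0],"turn":[0,0,-0.035],"grip":0},
    {"offset":[2,-3.3,0],"turn":[0,0,-0.035],"grip":0},
    {"offset":[2,-3.3,0],"turn":[0,0,-0.035],"grip":0},
    {"offset":[2,-3.3,0],"turn":[0,0,-0.035],"grip":0},
    {"offset":[2,-3.3,0],"turn":[0,0,-0.035],"grip":0},
    {"offset":[2,-3.3,-1],"turn":[0,0,-0.035],"grip":0},
    {"offset":[2,-3.3,-2],"turn":[0,0,-0.035],"grip":0},
    {"offset":[1.9,-3.3,-2],"turn":[0,0,-0.03],"grip":0},
    {"offset":[0,0,0],"turn":[0,0,0],"grip":0},
    {"offset":[0,0,0],"turn":[0,0,0],"grip":0}
  ]
}}

```text
clock: 12.2
position: [580.6, -119.4, 119.8]
tcp_rot: [-14.3, 89.9, 156.2]
ft_force: [0.2, 0.8, 1.0]
width: 85.7
```

Run:
```python
from jar import *
go(581.8,-119.3,38,-100.4)
```

```text
t 12.2 pos [ 580.6 -119.4  119.8] down [-0.002  0.001 -1.   ] jaw -99.52 q6 80.4 q1 -19.1 F [0.2 0.8 1. ] w 85.7
offset cm [ 0.12  0.01 -8.18] dist 8.2
turn rad [-0.0009 -0.0021 -0.0154]
```

Call:
{"name": "play_rows", "arguments": {
  "commands": [
    {"offset":[0.1,0,-2.5],"turn":[0,0,-0.01],"grip":0},
    {"offset":[0,0,-3],"turn":[0,0,0],"grip":0},
    {"offset":[0,0,-2.2],"turn":[0,0,0],"grip":0},
    {"offset":[0,0,-0.5],"turn":[0,0,0],"grip":0},
    {"offset":[0,0,0],"turn":[0,0,0],"grip":0.3},
    {"offset":[0,0,0],"turn":[0,0,0],"grip":0.6},
    {"offset":[0,0,0],"turn":[0,0,0],"grip":0.6},
    {"offset":[0,0,0],"turn":[0,0,0],"grip":0.6}
  ],
  "grip_force": 50
}}

```text
clock: 13.0
position: [582.9, -119.1, 40.8]
tcp_rot: [-179.8, 89.8, -9.9]
ft_force: [-2.0, 2.7, 8.2]
width: 54.5
```

Call:
{"name": "play_rows", "arguments": {
  "commands": [
    {"offset":[0,0,1],"turn":[0,0,0],"grip":0.6},
    {"offset":[0,0,2.5],"turn":[0,0,0],"grip":0.6},
    {"offset":[0,0,3.5],"turn":[0,0,0],"grip":0.6},
    {"offset":[0,0,3.5],"turn":[0,0,0],"grip":0.6},
    {"offset":[0,0,3.5],"turn":[0,0,0],"grip":0.6},
    {"offset":[0,0,2.5],"turn":[0,0,0],"grip":0.6},
    {"offset":[0.4,3,0],"turn":[0,0,0],"grip":0.6},
    {"offset":[0.4,3.5,0],"turn":[0,0,0],"grip":0.6},
    {"offset":[0.4,3.5,0],"turn":[0,0,0],"grip":0.6},
    {"offset":[0.4,3.5,0],"turn":[0,0,0],"grip":0.6}
  ]
}}

```text
clock: 14.0
position: [598.0, 17.2, 205.2]
tcp_rot: [-173.3, 89.9, -3.4]
ft_force: [0.0, -0.9, -2.9]
width: 54.9
```

Call:
{"name": "play_rows", "arguments": {
  "commands": [
    {"offset":[0.4,3.5,0],"turn":[0,0,0],"grip":0.6},
    {"offset":[0.4,3.5,0],"turn":[0,0,0],"grip":0.6},
    {"offset":[0.4,3.5,0],"turn":[0,0,0],"grip":0.6},
    {"offset":[0.4,3.5,0],"turn":[0,0,0],"grip":0.6},
    {"offset":[0.4,2.0,0],"turn":[0,0,0],"grip":0.6},
    {"offset":[0,0,0],"turn":[0,0,0],"grip":0.6},
    {"offset":[0,0,0],"turn":[0,0,0],"grip":0.6}
  ]
}}

```text
clock: 14.7
position: [617.9, 176.0, 204.6]
tcp_rot: [-178.7, 90.0, -8.8]
ft_force: [-0.5, -0.8, -1.7]
width: 54.9
```

Run:
```python
from jar import *
go(621,183.9,112.8,-100.4)
a,d=imaging.snapshot('scene'); cv2.imwrite('pics/s5.png',a)
```

```text
t 14.7 pos [617.9 176.  204.6] down [ 0.001 -0.    -1.   ] jaw -100.1 q6 109.1 q1 9.0 F [-0.5 -0.8 -1.7] w 54.9
offset cm [ 0.31  0.79 -9.18] dist 9.2
turn rad [ 0.0001  0.0006 -0.0053]
```

View pics/s5.png

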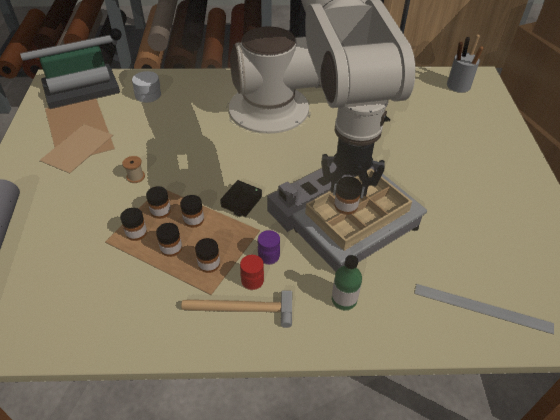

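Call:
{"name": "play_rows", "arguments": {
  "commands": [
    {"offset":[0.4,0.8,0],"turn":[0,0,0],"grip":0.6},
    {"offset":[0,0,-2],"turn":[0,0,0],"grip":0.6},
    {"offset":[0,0,-2.5],"turn":[0,0,0],"grip":0.6},
    {"offset":[0,0,-2.5],"turn":[0,0,0],"grip":0.6},
    {"offset":[0,0,-1],"turn":[0,0,0],"grip":0.6},
    {"offset":[0,0,-0.4],"turn":[0,0,0],"grip":0.6},
    {"offset":[0,0,-0.3],"turn":[0,0,0],"grip":0.6},
    {"offset":[0,0,-0.3],"turn":[0,0,0],"grip":0.6},
    {"offset":[0,0,0],"turn":[0,0,0],"grip":0.6}
  ]
}}

```text
clock: 15.65
position: [622.3, 183.9, 114.2]
tcp_rot: [-153.8, 90.0, 16.0]
ft_force: [0.0, -0.4, -2.4]
width: 54.7
```

Call:
{"name": "play_rows", "arguments": {
  "commands": [
    {"offset":[0,0,-0.2],"turn":[0,0,0],"grip":0.6},
    {"offset":[0,0,-0.1],"turn":[0,0,0],"grip":0.6},
    {"offset":[0,0,0],"turn":[0,0,0],"grip":0.6}
  ]
}}

```text
clock: 15.95
position: [622.5, 184.0, 112.7]
tcp_rot: [-160.5, 89.9, 9.4]
ft_force: [-5.2, -2.2, 14.5]
width: 54.6
```

Call:
{"name": "play_rows", "arguments": {
  "commands": [
    {"offset":[0,0,0],"turn":[0,0,0],"grip":0.35},
    {"offset":[0,0,0],"turn":[0,0,0],"grip":0.22},
    {"offset":[0,0,0],"turn":[0,0,0],"grip":0.22},
    {"offset":[0,0,1],"turn":[0,0,0],"grip":0.22},
    {"offset":[0,0,3],"turn":[0,0,0],"grip":0.22},
    {"offset":[0,0,4],"turn":[0,0,0],"grip":0.1},
    {"offset":[0.3,-3,0],"turn":[0,0,0],"grip":0},
    {"offset":[0.4,-4,0],"turn":[0,0,0],"grip":0},
    {"offset":[0.4,-4,0],"turn":[0,0,0],"grip":0},
    {"offset":[0.4,-4,0],"turn":[0,0,0],"grip":0}
  ]
}}

```text
clock: 16.95
position: [637.1, 32.5, 191.7]
tcp_rot: [-166.5, 90.0, 3.3]
ft_force: [0.7, -0.1, -0.1]
width: 85.2
```

Run:
```python
from jar import *
look('t6'); go(659,-159.2,120,-100.4)
```

```text
lids board
([338.3, 169.2], 380, 658.4, -158.8, 28.7)
([379.9, 189.3], 396, 606.9, -259.1, 28.9)
([421.2, 210.4], 418, 554.3, -357.2, 29.3)
([361.2, 229.1], 409, 509.0, -209.6, 28.3)
([400.6, 242.4], 426, 476.7, -302.9, 28.9)
crate ((526.0347290039062, 257.05780029296875), (151.99424743652344, 143.91644287109375), 34.70374298095703) 471
lids crate
t 17.0 pos [637.6  26.9 191.5] down [ 0.001 -0.002 -1.   ] jaw -100.31 q6 95.9 q1 -4.4 F [ 1.  -6.5  0.3] w 85.4
offset cm [  2.14 -18.61  -7.15] dist 20.1
turn rad [ 0.0021  0.0007 -0.0016]
```

View pics/t6.png

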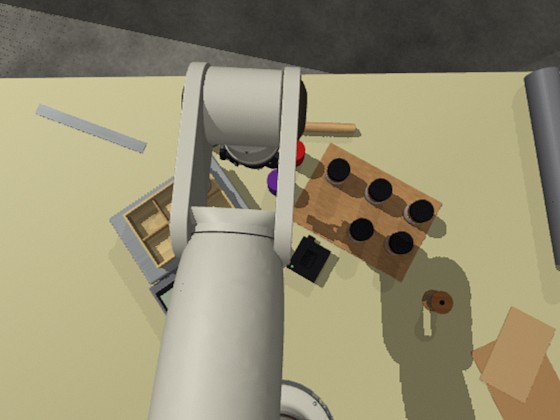

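Call:
{"name": "play_rows", "arguments": {
  "commands": [
    {"offset":[0.4,-3.6,0],"turn":[0,0,0],"grip":0},
    {"offset":[0.4,-3.6,0],"turn":[0,0,0],"grip":0},
    {"offset":[0.4,-3.6,-1],"turn":[0,0,0],"grip":0},
    {"offset":[0.4,-3.6,-2.5],"turn":[0,0,0],"grip":0},
    {"offset":[0.4,-2.8,-3.5],"turn":[0,0,0],"grip":0},
    {"offset":[0,0,0],"turn":[0,0,0],"grip":0},
    {"offset":[0,0,0],"turn":[0,0,0],"grip":0}
  ]
}}

```text
clock: 17.7
position: [656.9, -138.5, 120.7]
tcp_rot: [-23.2, 89.9, 146.6]
ft_force: [0.6, 0.0, -0.1]
width: 85.3
```

Run:
```python
from jar import *
look('t7'); go(658.8,-159.1,38,-100.4)
```

```text
lids board
([337.9, 171.6], 279, 658.9, -158.6, 28.1)
([421.1, 210.4], 419, 552.7, -357.0, 29.6)
([400.7, 242.2], 436, 477.0, -302.9, 28.9)
([231.7, 255.0], 161, 451.1, 103.2, 22.2)
([174.7, 294.0], 362, 359.2, 239.1, 44.7)
crate ((549.23388671875, 223.54776000976562), (152.3723602294922, 225.83518981933594), 35.038360595703125) 835
lids crate
([193.7, 179.2], 443, 621.1, 182.4, 27.6)
t 17.75 pos [ 657.4 -137.9  121.9] down [ 0.001  0.    -1.   ] jaw -100.16 q6 81.7 q1 -18.4 F [0.  0.  0.4] w 85.1
offset cm [ 0.14 -2.12 -8.39] dist 8.7
turn rad [-0.0001  0.0009 -0.0041]
```

View pics/t7.png

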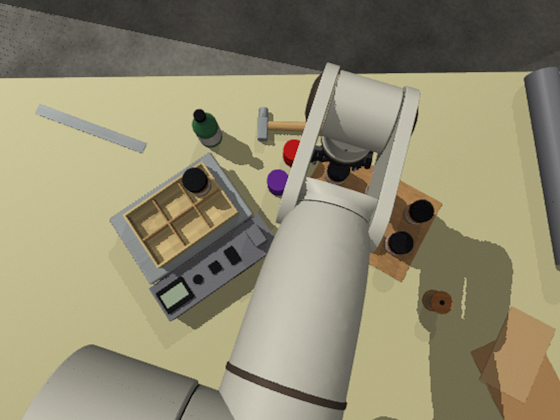

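The first jar stands in its cell, lid at (194,179), and the crate hasn't moved. Now the second jar.

Call:
{"name": "play_rows", "arguments": {
  "commands": [
    {"offset":[0.15,-2.1,0],"turn":[0,0,0],"grip":0},
    {"offset":[0,0,-2],"turn":[0,0,0],"grip":0},
    {"offset":[0,0,-3],"turn":[0,0,0],"grip":0},
    {"offset":[0,0,-2.6],"turn":[0,0,0],"grip":0},
    {"offset":[0,0,-0.7],"turn":[0,0,0],"grip":0},
    {"offset":[0,0,0],"turn":[0,0,0],"grip":0.3},
    {"offset":[0,0,0],"turn":[0,0,0],"grip":0.6},
    {"offset":[0,0,0],"turn":[0,0,0],"grip":0.6},
    {"offset":[0,0,0],"turn":[0,0,0],"grip":0.6}
  ]
}}

```text
clock: 18.65
position: [659.6, -159.4, 40.1]
tcp_rot: [174.3, 89.8, -15.8]
ft_force: [-0.7, 0.3, 7.5]
width: 54.8
```

Call:
{"name": "play_rows", "arguments": {
  "commands": [
    {"offset":[0,0,1],"turn":[0,0,0],"grip":0.6},
    {"offset":[0,0,2.5],"turn":[0,0,0],"grip":0.6},
    {"offset":[0,0,3.5],"turn":[0,0,0],"grip":0.6},
    {"offset":[0,0,3.5],"turn":[0,0,0],"grip":0.6},
    {"offset":[0,0,3.5],"turn":[0,0,0],"grip":0.6},
    {"offset":[0,1,3],"turn":[0,0,0],"grip":0.6},
    {"offset":[-0.5,3,0],"turn":[0,0,0],"grip":0.6},
    {"offset":[-0.7,3.5,0],"turn":[0,0,0],"grip":0.6},
    {"offset":[-0.7,3.5,0],"turn":[0,0,0],"grip":0.6},
    {"offset":[-0.7,3.5,0],"turn":[0,0,0],"grip":0.6}
  ]
}}

```text
clock: 19.65
position: [632.1, -12.9, 209.1]
tcp_rot: [-170.3, 89.9, -0.5]
ft_force: [0.5, -0.3, -1.8]
width: 54.6
```

Call:
{"name": "play_rows", "arguments": {
  "commands": [
    {"offset":[-0.7,3.5,0],"turn":[0,0,0],"grip":0.6},
    {"offset":[-0.7,3.5,0],"turn":[0,0,0],"grip":0.6},
    {"offset":[-0.7,3.5,0],"turn":[0,0,0],"grip":0.6},
    {"offset":[-0.7,3.5,0],"turn":[0,0,0],"grip":0.6},
    {"offset":[-0.8,3.5,0],"turn":[0,0,0],"grip":0.6},
    {"offset":[-0.8,3.5,0],"turn":[0,0,0],"grip":0.6},
    {"offset":[-0.8,2.5,0],"turn":[0,0,0],"grip":0.6},
    {"offset":[-0.3,1.5,0],"turn":[0,0,0],"grip":0.6},
    {"offset":[0,0,0],"turn":[0,0,0],"grip":0.6},
    {"offset":[0,0,0],"turn":[0,0,0],"grip":0.6}
  ]
}}

```text
clock: 20.65
position: [577.8, 235.5, 208.2]
tcp_rot: [175.0, 90.0, -15.1]
ft_force: [0.4, -0.0, -3.0]
width: 55.1
```

Run:
```python
from jar import *
go(580.3,243.5,112,-100.4)
```

```text
t 20.65 pos [577.8 235.5 208.2] down [ 0.001 -0.    -1.   ] jaw -100.14 q6 115.3 q1 15.1 F [ 0.4 -0.  -3. ] w 55.1
offset cm [ 0.25  0.8  -9.62] dist 9.7
turn rad [ 0.0002  0.0006 -0.0045]
```

Call:
{"name": "play_rows", "arguments": {
  "commands": [
    {"offset":[0.25,0.8,0],"turn":[0,0,0],"grip":0.6},
    {"offset":[0,0,-2.3],"turn":[0,0,0],"grip":0.6},
    {"offset":[0,0,-2.5],"turn":[0,0,0],"grip":0.6},
    {"offset":[0,0,-2.5],"turn":[0,0,0],"grip":0.6},
    {"offset":[0,0,-1.2],"turn":[0,0,0],"grip":0.6},
    {"offset":[0,0,-0.5],"turn":[0,0,0],"grip":0.6},
    {"offset":[0,0,-0.3],"turn":[0,0,0],"grip":0.6},
    {"offset":[0,0,-0.2],"turn":[0,0,0],"grip":0.6},
    {"offset":[0,0,-0.2],"turn":[0,0,0],"grip":0.6},
    {"offset":[0,0,0],"turn":[0,0,0],"grip":0.6}
  ]
}}

```text
clock: 21.65
position: [580.6, 244.0, 112.1]
tcp_rot: [-152.2, 89.9, 17.7]
ft_force: [-1.6, -0.3, 3.9]
width: 54.8
```

Call:
{"name": "play_rows", "arguments": {
  "commands": [
    {"offset":[0,0,0],"turn":[0,0,0],"grip":0.35},
    {"offset":[0,0,0],"turn":[0,0,0],"grip":0.22},
    {"offset":[0,0,0],"turn":[0,0,0],"grip":0.22},
    {"offset":[0,0,1],"turn":[0,0,0],"grip":0.22},
    {"offset":[0,0,3],"turn":[0,0,0],"grip":0.22},
    {"offset":[0,0,4],"turn":[0,0,0],"grip":0.1},
    {"offset":[0.2,-3,0],"turn":[0,0,0],"grip":0},
    {"offset":[0.2,-4,0],"turn":[0,0,0],"grip":0},
    {"offset":[0.2,-4,0],"turn":[0,0,0],"grip":0},
    {"offset":[0.2,-4.5,0],"turn":[0,0,0],"grip":0}
  ]
}}

```text
clock: 22.65
position: [587.9, 87.8, 191.7]
tcp_rot: [-155.8, 89.9, 14.1]
ft_force: [1.3, -0.1, 0.5]
width: 85.4
```

Call:
{"name": "play_rows", "arguments": {
  "commands": [
    {"offset":[0.2,-4.5,0],"turn":[0,0,0],"grip":0},
    {"offset":[0.2,-4.5,0],"turn":[0,0,0],"grip":0},
    {"offset":[0.2,-4.5,0],"turn":[0,0,0],"grip":0},
    {"offset":[0.2,-4.5,0],"turn":[0,0,0],"grip":0},
    {"offset":[0,0,0],"turn":[0,0,0],"grip":0},
    {"offset":[0,0,0],"turn":[0,0,0],"grip":0}
  ]
}}

```text
clock: 23.25
position: [596.0, -92.0, 191.3]
tcp_rot: [-134.5, 90.0, 35.3]
ft_force: [-0.7, 0.3, -0.2]
width: 85.4
```

Run:
```python
from jar import *
look('t8'); go(607.4,-259.2,120,-100.4)
```

```text
lids board
([421.2, 210.5], 420, 552.7, -357.0, 29.6)
([400.6, 242.3], 428, 476.9, -302.9, 28.9)
([231.4, 254.7], 162, 450.6, 104.0, 21.7)
([174.7, 294.0], 362, 359.2, 239.1, 44.7)
crate ((549.0234985351562, 223.29530334472656), (152.3699188232422, 225.6936492919922), 34.7764892578125) 827
lids crate
([193.7, 179.2], 446, 621.0, 182.2, 27.6)
([167.1, 197.0], 449, 581.2, 242.2, 27.8)
t 23.3 pos [596.1 -91.  191.3] down [ 0.  0. -1.] jaw -100.18 q6 84.2 q1 -16.0 F [ 0.2  0.8 -0.5] w 85.6
offset cm [  1.13 -16.82  -7.13] dist 18.3
turn rad [-0.0003  0.0004 -0.0038]
```

```bash
cat >> jar.py <<'E'
def looks(tag):
    a,d=imaging.snapshot('scene'); cv2.imwrite(f'pics/{tag}.png',a); P=cloud('scene',d); V=a.max(-1).astype(int); Z=P[...,2]
    m=(V<60)&(Z>68)&(Z<84); m[:, :60]=0; m[:,300:]=0; m[:150]=0
    for mk,s,c in comps(m):
        if s[4]>60: print('s lid',c.round(1),s[4],np.round(rect(mk,75,'scene')[0],1)-[2.5,-1.3],np.round(rect(mk,75,'scene')[1]))
E
python3 - <<'E'
from jar import *
looks('s8')
E
```

```text
s lid [156.1 194.3] 263 [ 477.1 -305. ] [55. 56.]
s lid [190.6 203.2] 282 [ 511.3 -210. ] [61. 52.]
s lid [131.2 216.1] 300 [ 554.  -358.7] [60. 54.]
s lid [167.1 231.8] 329 [ 608.8 -260.1] [56. 59.]
```

Call:
{"name": "play_rows", "arguments": {
  "commands": [
    {"offset":[0.3,-3.5,0],"turn":[0,0,0],"grip":0},
    {"offset":[0.2,-4,0],"turn":[0,0,0],"grip":0},
    {"offset":[0.2,-4,-2],"turn":[0,0,0],"grip":0},
    {"offset":[0.2,-3.5,-2.5],"turn":[0,0,0],"grip":0},
    {"offset":[0.2,-1.8,-2.5],"turn":[0,0,0],"grip":0},
    {"offset":[0,0,0],"turn":[0,0,0],"grip":0},
    {"offset":[0,0,0],"turn":[0,0,0],"grip":0}
  ]
}}

```text
clock: 24.05
position: [607.3, -257.9, 121.0]
tcp_rot: [-48.2, 90.0, 121.7]
ft_force: [0.3, 0.0, -0.2]
width: 85.3
```

Run:
```python
from jar import *
go(607.5,-259.3,38,-100.4)
```

```text
t 24.05 pos [ 607.3 -257.9  121. ] down [-0.     0.001 -1.   ] jaw -100.11 q6 70.4 q1 -29.7 F [ 0.3  0.  -0.2] w 85.3
offset cm [ 0.02 -0.14 -8.3 ] dist 8.3
turn rad [-0.0007 -0.0004 -0.0051]
```

Call:
{"name": "play_rows", "arguments": {
  "commands": [
    {"offset":[0,-0.1,-2],"turn":[0,0,0],"grip":0},
    {"offset":[0,0,-3],"turn":[0,0,0],"grip":0},
    {"offset":[0,0,-2.6],"turn":[0,0,0],"grip":0},
    {"offset":[0,0,-0.7],"turn":[0,0,0],"grip":0},
    {"offset":[0,0,0],"turn":[0,0,0],"grip":0.3},
    {"offset":[0,0,0],"turn":[0,0,0],"grip":0.6},
    {"offset":[0,0,0],"turn":[0,0,0],"grip":0.6},
    {"offset":[0,0,0],"turn":[0,0,0],"grip":0.6}
  ]
}}

```text
clock: 24.85
position: [608.2, -260.2, 40.3]
tcp_rot: [169.9, 89.8, -20.2]
ft_force: [-0.3, 2.8, 7.2]
width: 55.0
```

Call:
{"name": "play_rows", "arguments": {
  "commands": [
    {"offset":[0,0,1],"turn":[0,0,0],"grip":0.6},
    {"offset":[0,0,2.5],"turn":[0,0,0],"grip":0.6},
    {"offset":[0,0,3.5],"turn":[0,0,0],"grip":0.6},
    {"offset":[0,0,3.5],"turn":[0,0,0],"grip":0.6},
    {"offset":[0,0,3.5],"turn":[0,0,0],"grip":0.6},
    {"offset":[0,1,3],"turn":[0,0,0],"grip":0.6},
    {"offset":[-0.4,3,0],"turn":[0,0,0],"grip":0.6},
    {"offset":[-0.4,3.5,0],"turn":[0,0,0],"grip":0.6},
    {"offset":[-0.4,4,0],"turn":[0,0,0],"grip":0.6},
    {"offset":[-0.5,4,0],"turn":[0,0,0],"grip":0.6}
  ]
}}

```text
clock: 25.85
position: [589.7, -103.8, 209.3]
tcp_rot: [178.0, 89.9, -12.2]
ft_force: [0.7, -0.4, -1.9]
width: 54.6
```

Call:
{"name": "play_rows", "arguments": {
  "commands": [
    {"offset":[-0.5,4,0],"turn":[0,0,0],"grip":0.6},
    {"offset":[-0.5,4,0],"turn":[0,0,0],"grip":0.6},
    {"offset":[-0.5,4,0],"turn":[0,0,0],"grip":0.6},
    {"offset":[-0.5,4,0],"turn":[0,0,0],"grip":0.6},
    {"offset":[-0.5,4,0],"turn":[0,0,0],"grip":0.6},
    {"offset":[-0.5,4,0],"turn":[0,0,0],"grip":0.6},
    {"offset":[-0.5,4,0],"turn":[0,0,0],"grip":0.6},
    {"offset":[-0.5,4,0],"turn":[0,0,0],"grip":0.6},
    {"offset":[-0.5,4,0],"turn":[0,0,0],"grip":0.6},
    {"offset":[-0.5,4,0],"turn":[0,0,0],"grip":0.6}
  ]
}}

```text
clock: 26.85
position: [539.5, 296.5, 209.4]
tcp_rot: [-148.5, 89.9, 21.3]
ft_force: [0.1, -0.6, -1.6]
width: 54.7
```

Call:
{"name": "play_rows", "arguments": {
  "commands": [
    {"offset":[0,0.4,0],"turn":[0,0,0],"grip":0.6},
    {"offset":[0,0,0],"turn":[0,0,0],"grip":0.6},
    {"offset":[0,0,0],"turn":[0,0,0],"grip":0.6}
  ]
}}

```text
clock: 27.15
position: [540.2, 298.2, 208.5]
tcp_rot: [-173.3, 90.0, -3.5]
ft_force: [0.3, -1.0, -2.5]
width: 54.6
```

Run:
```python
from jar import *
go(538.7,304.3,112.3,-100.4)
```

```text
t 27.15 pos [540.2 298.2 208.5] down [ 0.001 -0.    -1.   ] jaw -100.17 q6 121.9 q1 21.8 F [ 0.3 -1.  -2.5] w 54.6
offset cm [-0.15  0.61 -9.62] dist 9.6
turn rad [ 0.      0.0007 -0.0041]
```

Call:
{"name": "play_rows", "arguments": {
  "commands": [
    {"offset":[-0.15,0.6,0],"turn":[0,0,0],"grip":0.6},
    {"offset":[0,0,-2.3],"turn":[0,0,0],"grip":0.6},
    {"offset":[0,0,-2.5],"turn":[0,0,0],"grip":0.6},
    {"offset":[0,0,-2.5],"turn":[0,0,0],"grip":0.6},
    {"offset":[0,0,-1.2],"turn":[0,0,0],"grip":0.6},
    {"offset":[0,0,-0.5],"turn":[0,0,0],"grip":0.6},
    {"offset":[0,0,-0.3],"turn":[0,0,0],"grip":0.6},
    {"offset":[0,0,-0.2],"turn":[0,0,0],"grip":0.6},
    {"offset":[0,0,-0.2],"turn":[0,0,0],"grip":0.6},
    {"offset":[0,0,0],"turn":[0,0,0],"grip":0.6}
  ]
}}

```text
clock: 28.15
position: [539.0, 305.1, 112.3]
tcp_rot: [-148.5, 89.9, 21.4]
ft_force: [-2.2, -1.3, 6.4]
width: 54.9
```

Call:
{"name": "play_rows", "arguments": {
  "commands": [
    {"offset":[0,0,0],"turn":[0,0,0],"grip":0.35},
    {"offset":[0,0,0],"turn":[0,0,0],"grip":0.22},
    {"offset":[0,0,0],"turn":[0,0,0],"grip":0.22},
    {"offset":[0,0,1],"turn":[0,0,0],"grip":0.22},
    {"offset":[0,0,3],"turn":[0,0,0],"grip":0.22},
    {"offset":[0,0,4],"turn":[0,0,0],"grip":0.1},
    {"offset":[-0.2,-3,0],"turn":[0,0,0],"grip":0},
    {"offset":[-0.2,-4,0],"turn":[0,0,0],"grip":0},
    {"offset":[-0.2,-4.5,0],"turn":[0,0,0],"grip":0},
    {"offset":[-0.2,-4.5,0],"turn":[0,0,0],"grip":0}
  ]
}}

```text
clock: 29.15
position: [530.2, 143.6, 191.6]
tcp_rot: [-159.7, 89.9, 10.2]
ft_force: [0.8, -0.1, 0.1]
width: 85.4
```

Call:
{"name": "play_rows", "arguments": {
  "commands": [
    {"offset":[-0.2,-4.5,0],"turn":[0,0,0],"grip":0},
    {"offset":[-0.3,-4.5,0],"turn":[0,0,0],"grip":0},
    {"offset":[-0.3,-4.5,0],"turn":[0,0,0],"grip":0},
    {"offset":[-0.3,-4.5,0],"turn":[0,0,0],"grip":0},
    {"offset":[-0.3,-4.5,0],"turn":[0,0,0],"grip":0},
    {"offset":[-0.3,-4.5,0],"turn":[0,0,0],"grip":0},
    {"offset":[-0.2,-3.5,-1],"turn":[0,0,0],"grip":0},
    {"offset":[0,0,-1],"turn":[0,0,0],"grip":0},
    {"offset":[0,0,0],"turn":[0,0,0],"grip":0}
  ]
}}

```text
clock: 30.05
position: [511.0, -160.5, 170.0]
tcp_rot: [-25.0, 89.9, 144.8]
ft_force: [-0.2, 0.5, 0.8]
width: 85.4
```

Run:
```python
from jar import *
looks('s9'); look('t9'); go(509.7,-209.7,120,-100.4)
```

```text
s lid [156.3 194.4] 279 [ 476.8 -304.2] [61. 54.]
s lid [190.6 203.2] 281 [ 511.2 -209.9] [61. 53.]
s lid [131.2 216.2] 304 [ 554.1 -357.5] [60. 53.]
lids board
([231.5, 254.8], 164, 451.1, 103.2, 22.2)
([174.5, 294.0], 369, 359.3, 238.3, 45.0)
crate ((548.9633178710938, 223.39840698242188), (152.0225830078125, 225.5823974609375), 34.88197326660156) 815
lids crate
([193.6, 179.2], 443, 621.1, 182.4, 27.6)
([167.1, 197.0], 449, 580.8, 241.9, 28.1)
([139.7, 215.6], 458, 538.9, 302.8, 28.2)
t 30.15 pos [ 511.7 -159.5  171.3] down [ 0.  0. -1.] jaw -100.13 q6 74.6 q1 -25.6 F [-0.6 -0.4 -0.4] w 85.4
offset cm [-0.2  -5.02 -5.13] dist 7.2
turn rad [-0.0003  0.0002 -0.0048]
```

Call:
{"name": "play_rows", "arguments": {
  "commands": [
    {"offset":[-0.1,-2.5,-1],"turn":[0,0,0],"grip":0},
    {"offset":[-0.1,-2.5,-3],"turn":[0,0,0],"grip":0},
    {"offset":[0,0,-1],"turn":[0,0,0],"grip":0},
    {"offset":[0,0,0],"turn":[0,0,0],"grip":0},
    {"offset":[0,0,0],"turn":[0,0,0],"grip":0}
  ]
}}

```text
clock: 30.65
position: [510.1, -209.2, 121.9]
tcp_rot: [178.3, 89.9, -11.8]
ft_force: [0.1, -0.4, 0.9]
width: 85.3
```

Run:
```python
from jar import *
go(509.9,-209.7,38,-100.4)
```

```text
t 30.65 pos [ 510.1 -209.2  121.9] down [ 0.001 -0.    -1.   ] jaw -100.09 q6 69.8 q1 -30.3 F [ 0.1 -0.4  0.9] w 85.3
offset cm [-0.02 -0.05 -8.39] dist 8.4
turn rad [ 0.0002  0.0009 -0.0055]
```

Call:
{"name": "play_rows", "arguments": {
  "commands": [
    {"offset":[0,-0.1,-2],"turn":[0,0,0],"grip":0},
    {"offset":[0,0,-3],"turn":[0,0,0],"grip":0},
    {"offset":[0,0,-2.6],"turn":[0,0,0],"grip":0},
    {"offset":[0,0,-0.7],"turn":[0,0,0],"grip":0},
    {"offset":[0,0,0],"turn":[0,0,0],"grip":0.3},
    {"offset":[0,0,0],"turn":[0,0,0],"grip":0.6},
    {"offset":[0,0,0],"turn":[0,0,0],"grip":0.6},
    {"offset":[0,0,0],"turn":[0,0,0],"grip":0.6}
  ]
}}

```text
clock: 31.45
position: [510.5, -211.4, 39.9]
tcp_rot: [167.7, 89.8, -22.4]
ft_force: [-0.2, 1.5, 5.9]
width: 55.0
```

Call:
{"name": "play_rows", "arguments": {
  "commands": [
    {"offset":[0,0,1],"turn":[0,0,0],"grip":0.6},
    {"offset":[0,0,2.5],"turn":[0,0,0],"grip":0.6},
    {"offset":[0,0,3.5],"turn":[0,0,0],"grip":0.6},
    {"offset":[0,0,3.5],"turn":[0,0,0],"grip":0.6},
    {"offset":[0,0,3.5],"turn":[0,0,0],"grip":0.6},
    {"offset":[0,1,3],"turn":[0,0,0],"grip":0.6},
    {"offset":[0.5,3.4,0],"turn":[0,0,0],"grip":0.6},
    {"offset":[0.6,4,0],"turn":[0,0,0],"grip":0.6},
    {"offset":[0.6,4,0],"turn":[0,0,0],"grip":0.6},
    {"offset":[0.6,4,0],"turn":[0,0,0],"grip":0.6}
  ]
}}

```text
clock: 32.45
position: [532.5, -45.6, 209.5]
tcp_rot: [179.2, 89.9, -11.0]
ft_force: [0.9, -0.3, -1.7]
width: 54.9
```

Call:
{"name": "play_rows", "arguments": {
  "commands": [
    {"offset":[0.6,4,0],"turn":[0,0,0],"grip":0.6},
    {"offset":[0.6,4,0],"turn":[0,0,0],"grip":0.6},
    {"offset":[0.6,4,0],"turn":[0,0,0],"grip":0.6},
    {"offset":[0.6,4,0],"turn":[0,0,0],"grip":0.6},
    {"offset":[0.4,3,0],"turn":[0,0,0],"grip":0.6},
    {"offset":[0,0,0],"turn":[0,0,0],"grip":0.6},
    {"offset":[0,0,0],"turn":[0,0,0],"grip":0.6},
    {"offset":[0,0,0],"turn":[0,0,0],"grip":0.6}
  ]
}}

```text
clock: 33.25
position: [560.5, 142.2, 208.5]
tcp_rot: [-174.0, 90.0, -4.2]
ft_force: [0.4, -1.2, -2.4]
width: 54.6
```

Run:
```python
from jar import *
go(561.2,142.3,112,-100.4)
```

```text
t 33.25 pos [560.5 142.2 208.5] down [ 0.001 -0.    -1.   ] jaw -100.18 q6 106.8 q1 6.6 F [ 0.4 -1.2 -2.4] w 54.6
offset cm [ 0.07  0.01 -9.65] dist 9.7
turn rad [ 0.0001  0.0008 -0.0038]
```

Call:
{"name": "play_rows", "arguments": {
  "commands": [
    {"offset":[0.05,0.05,-2.2],"turn":[0,0,0],"grip":0.6},
    {"offset":[0,0,-2.5],"turn":[0,0,0],"grip":0.6},
    {"offset":[0,0,-2.5],"turn":[0,0,0],"grip":0.6},
    {"offset":[0,0,-1.2],"turn":[0,0,0],"grip":0.6},
    {"offset":[0,0,-0.5],"turn":[0,0,0],"grip":0.6},
    {"offset":[0,0,-0.3],"turn":[0,0,0],"grip":0.6},
    {"offset":[0,0,-0.2],"turn":[0,0,0],"grip":0.6},
    {"offset":[0,0,-0.2],"turn":[0,0,0],"grip":0.6},
    {"offset":[0,0,-0.1],"turn":[0,0,0],"grip":0.6},
    {"offset":[0,0,0],"turn":[0,0,0],"grip":0.6}
  ]
}}

```text
clock: 34.25
position: [561.4, 143.4, 111.9]
tcp_rot: [-164.3, 89.9, 5.6]
ft_force: [-3.4, -0.5, 6.5]
width: 55.2
```

Call:
{"name": "play_rows", "arguments": {
  "commands": [
    {"offset":[0,0,0],"turn":[0,0,0],"grip":0.35},
    {"offset":[0,0,0],"turn":[0,0,0],"grip":0.22},
    {"offset":[0,0,0],"turn":[0,0,0],"grip":0.22},
    {"offset":[0,0,1],"turn":[0,0,0],"grip":0.22},
    {"offset":[0,0,3],"turn":[0,0,0],"grip":0.22},
    {"offset":[0,0,4],"turn":[0,0,0],"grip":0.1},
    {"offset":[-0.5,-3,0],"turn":[0,0,0],"grip":0},
    {"offset":[-0.8,-4,0],"turn":[0,0,0],"grip":0},
    {"offset":[-0.8,-4.5,0],"turn":[0,0,0],"grip":0},
    {"offset":[-0.8,-4.5,0],"turn":[0,0,0],"grip":0}
  ]
}}

```text
clock: 35.25
position: [531.6, -17.9, 191.7]
tcp_rot: [-173.8, 89.9, -3.9]
ft_force: [0.8, -0.6, -0.5]
width: 85.5
```

Call:
{"name": "play_rows", "arguments": {
  "commands": [
    {"offset":[-0.8,-4.5,0],"turn":[0,0,0],"grip":0},
    {"offset":[-0.9,-4.5,0],"turn":[0,0,0],"grip":0},
    {"offset":[-0.9,-4.5,0],"turn":[0,0,0],"grip":0},
    {"offset":[-0.9,-4.5,0],"turn":[0,0,0],"grip":0},
    {"offset":[-0.9,-4.5,0],"turn":[0,0,0],"grip":0},
    {"offset":[-0.5,-3,-2],"turn":[0,0,0],"grip":0},
    {"offset":[0,0,0],"turn":[0,0,0],"grip":0},
    {"offset":[0,0,0],"turn":[0,0,0],"grip":0}
  ]
}}

```text
clock: 36.05
position: [482.8, -271.9, 171.0]
tcp_rot: [-57.0, 90.0, 112.8]
ft_force: [0.4, 0.1, 0.4]
width: 85.4
```

Run:
```python
from jar import *
looks('s10'); look('t10'); go(477,-303.2,120,-100.4)
```

```text
s lid [156.4 194.6] 268 [ 478.4 -303.6] [61. 50.]
s lid [131.1 216.3] 307 [ 554.3 -357.5] [61. 53.]
lids board
([231.7, 254.9], 166, 451.1, 103.2, 22.2)
([174.8, 294.0], 363, 359.2, 239.1, 44.7)
crate ((548.9633178710938, 223.39840698242188), (152.0225830078125, 225.5823974609375), 34.88197326660156) 862
lids crate
([193.7, 179.2], 444, 621.0, 182.3, 27.6)
([167.1, 197.0], 450, 580.2, 242.1, 27.7)
([210.9, 205.4], 459, 559.9, 142.5, 27.7)
([139.6, 215.7], 459, 538.6, 302.7, 28.2)
t 36.15 pos [ 483.4 -271.   171.7] down [ 0.001 -0.    -1.   ] jaw -100.12 q6 62.9 q1 -37.2 F [ 0.6 -0.6  0.3] w 85.3
offset cm [-0.64 -3.22 -5.17] dist 6.1
turn rad [ 0.0002  0.0009 -0.0049]
```

Call:
{"name": "play_rows", "arguments": {
  "commands": [
    {"offset":[-0.3,-1.6,-1],"turn":[0,0,0],"grip":0},
    {"offset":[-0.3,-1.6,-2],"turn":[0,0,0],"grip":0},
    {"offset":[0,0,-2],"turn":[0,0,0],"grip":0},
    {"offset":[0,0,0],"turn":[0,0,0],"grip":0},
    {"offset":[0,0,0],"turn":[0,0,0],"grip":0}
  ]
}}

```text
clock: 36.65
position: [477.2, -303.5, 121.2]
tcp_rot: [-66.7, 90.0, 103.2]
ft_force: [0.3, 0.1, 0.1]
width: 85.5
```

Run:
```python
from jar import *
go(477,-303.2,38,-100.4)
```

```text
t 36.65 pos [ 477.2 -303.5  121.2] down [-0.  0. -1.] jaw -100.12 q6 59.9 q1 -40.3 F [0.3 0.1 0.1] w 85.5
offset cm [-0.02  0.03 -8.32] dist 8.3
turn rad [-0.0002 -0.     -0.0049]
```

Call:
{"name": "play_rows", "arguments": {
  "commands": [
    {"offset":[0,0,-2],"turn":[0,0,0],"grip":0},
    {"offset":[0,0,-3],"turn":[0,0,0],"grip":0},
    {"offset":[0,0,-2.6],"turn":[0,0,0],"grip":0},
    {"offset":[0,0,-0.7],"turn":[0,0,0],"grip":0},
    {"offset":[0,0,0],"turn":[0,0,0],"grip":0.3},
    {"offset":[0,0,0],"turn":[0,0,0],"grip":0.6},
    {"offset":[0,0,0],"turn":[0,0,0],"grip":0.6},
    {"offset":[0,0,0],"turn":[0,0,0],"grip":0.6}
  ]
}}

```text
clock: 37.45
position: [478.0, -304.3, 39.9]
tcp_rot: [154.0, 89.8, -36.1]
ft_force: [0.9, 0.2, 6.9]
width: 54.6
```

Call:
{"name": "play_rows", "arguments": {
  "commands": [
    {"offset":[0,0,1],"turn":[0,0,0],"grip":0.6},
    {"offset":[0,0,2.5],"turn":[0,0,0],"grip":0.6},
    {"offset":[0,0,3.5],"turn":[0,0,0],"grip":0.6},
    {"offset":[0,0,3.5],"turn":[0,0,0],"grip":0.6},
    {"offset":[0,0,3.5],"turn":[0,0,0],"grip":0.6},
    {"offset":[0,1,3],"turn":[0,0,0],"grip":0.6},
    {"offset":[0,3,0],"turn":[0,0,0],"grip":0.6},
    {"offset":[0,4,0],"turn":[0,0,0],"grip":0.6},
    {"offset":[0,4,0],"turn":[0,0,0],"grip":0.6},
    {"offset":[0,4,0],"turn":[0,0,0],"grip":0.6}
  ]
}}

```text
clock: 38.45
position: [476.7, -142.2, 209.2]
tcp_rot: [170.1, 89.9, -20.0]
ft_force: [1.0, -0.5, -2.0]
width: 54.7
```

Call:
{"name": "play_rows", "arguments": {
  "commands": [
    {"offset":[0,4,0],"turn":[0,0,0],"grip":0.6},
    {"offset":[0,4,0],"turn":[0,0,0],"grip":0.6},
    {"offset":[0,4,0],"turn":[0,0,0],"grip":0.6},
    {"offset":[0,4,0],"turn":[0,0,0],"grip":0.6},
    {"offset":[0,4,0],"turn":[0,0,0],"grip":0.6},
    {"offset":[0,4,0],"turn":[0,0,0],"grip":0.6},
    {"offset":[0,4,0],"turn":[0,0,0],"grip":0.6},
    {"offset":[0,4,0],"turn":[0,0,0],"grip":0.6},
    {"offset":[0,4,0],"turn":[0,0,0],"grip":0.6},
    {"offset":[0,4,0],"turn":[0,0,0],"grip":0.6}
  ]
}}

```text
clock: 39.45
position: [476.7, 258.1, 209.4]
tcp_rot: [-149.7, 89.9, 20.2]
ft_force: [0.9, -1.1, -1.1]
width: 54.7
```

Call:
{"name": "play_rows", "arguments": {
  "commands": [
    {"offset":[0,0.5,0],"turn":[0,0,0],"grip":0.6},
    {"offset":[0,0,0],"turn":[0,0,0],"grip":0.6},
    {"offset":[0,0,0],"turn":[0,0,0],"grip":0.6}
  ]
}}

```text
clock: 39.75
position: [477.1, 260.7, 208.4]
tcp_rot: [-172.1, 90.0, -2.3]
ft_force: [-0.6, -0.7, -2.8]
width: 55.0
```

Run:
```python
from jar import *
go(478.3,262.6,112,-100.4)
```

```text
t 39.75 pos [477.1 260.7 208.4] down [ 0.001 -0.    -1.   ] jaw -100.16 q6 120.7 q1 20.5 F [-0.6 -0.7 -2.8] w 55.0
offset cm [ 0.12  0.19 -9.64] dist 9.6
turn rad [ 0.      0.0006 -0.0042]
```

Call:
{"name": "play_rows", "arguments": {
  "commands": [
    {"offset":[0.1,0.2,-2.2],"turn":[0,0,0],"grip":0.6},
    {"offset":[0,0,-2.5],"turn":[0,0,0],"grip":0.6},
    {"offset":[0,0,-2.5],"turn":[0,0,0],"grip":0.6},
    {"offset":[0,0,-1.2],"turn":[0,0,0],"grip":0.6},
    {"offset":[0,0,-0.5],"turn":[0,0,0],"grip":0.6},
    {"offset":[0,0,-0.3],"turn":[0,0,0],"grip":0.6},
    {"offset":[0,0,-0.2],"turn":[0,0,0],"grip":0.6},
    {"offset":[0,0,-0.2],"turn":[0,0,0],"grip":0.6},
    {"offset":[0,0,-0.1],"turn":[0,0,0],"grip":0.6},
    {"offset":[0,0,0],"turn":[0,0,0],"grip":0.6}
  ]
}}

```text
clock: 40.75
position: [478.4, 263.5, 111.9]
tcp_rot: [-152.7, 89.9, 17.1]
ft_force: [-2.9, -2.3, 6.8]
width: 54.9
```

Next I release and go to the last jar at (553,-357).

Call:
{"name": "play_rows", "arguments": {
  "commands": [
    {"offset":[0,0,0],"turn":[0,0,0],"grip":0.35},
    {"offset":[0,0,0],"turn":[0,0,0],"grip":0.22},
    {"offset":[0,0,0],"turn":[0,0,0],"grip":0.22},
    {"offset":[0,0,1],"turn":[0,0,0],"grip":0.22},
    {"offset":[0,0,3],"turn":[0,0,0],"grip":0.22},
    {"offset":[0,0,4],"turn":[0,0,0],"grip":0.1},
    {"offset":[0.3,-3,0],"turn":[0,0,0],"grip":0},
    {"offset":[0.5,-4,0],"turn":[0,0,0],"grip":0},
    {"offset":[0.5,-4.5,0],"turn":[0,0,0],"grip":0},
    {"offset":[0.5,-4.5,0],"turn":[0,0,0],"grip":0}
  ]
}}

```text
clock: 41.75
position: [496.0, 102.0, 191.6]
tcp_rot: [-163.0, 89.9, 6.9]
ft_force: [2.1, 0.2, -0.0]
width: 85.6
```

Call:
{"name": "play_rows", "arguments": {
  "commands": [
    {"offset":[0.6,-4.5,0],"turn":[0,0,0],"grip":0},
    {"offset":[0.6,-4.5,0],"turn":[0,0,0],"grip":0},
    {"offset":[0.6,-4.5,0],"turn":[0,0,0],"grip":0},
    {"offset":[0.6,-4.5,0],"turn":[0,0,0],"grip":0},
    {"offset":[0.6,-4.5,0],"turn":[0,0,0],"grip":0},
    {"offset":[0.6,-4.5,0],"turn":[0,0,0],"grip":0},
    {"offset":[0.6,-4.5,0],"turn":[0,0,0],"grip":0},
    {"offset":[0.6,-4.5,0],"turn":[0,0,0],"grip":0},
    {"offset":[0.6,-4.5,0],"turn":[0,0,0],"grip":0},
    {"offset":[0,0,-2],"turn":[0,0,0],"grip":0}
  ]
}}

```text
clock: 42.75
position: [550.6, -307.1, 172.8]
tcp_rot: [143.0, 89.8, -47.4]
ft_force: [0.8, 0.6, -1.0]
width: 85.2
```

Run:
```python
from jar import *
looks('s11'); look('t11'); go(553,-357.2,120,-100.4)
```

```text
s lid [131.  216.2] 300 [ 554.5 -357.4] [61. 53.]
lids board
([231.7, 254.9], 155, 448.8, 103.5, 21.8)
([174.6, 294.0], 361, 359.3, 239.3, 44.7)
crate ((548.62353515625, 223.20797729492188), (151.63800048828125, 226.195556640625), 35.252952575683594) 849
lids crate
([193.7, 179.2], 442, 621.1, 182.4, 27.6)
([167.2, 197.1], 451, 579.5, 241.5, 28.1)
([210.9, 205.4], 458, 560.0, 142.6, 27.7)
([139.5, 215.7], 453, 539.4, 302.7, 28.3)
([156.9, 242.8], 479, 477.8, 262.5, 28.2)
t 42.85 pos [ 549.1 -302.1  168.7] down [-0.003  0.002 -1.   ] jaw -100.25 q6 64.4 q1 -35.9 F [-0.5 -0.1 -0.3] w 85.5
offset cm [ 0.39 -5.51 -4.87] dist 7.4
turn rad [-0.0024 -0.003  -0.0026]
```

Call:
{"name": "play_rows", "arguments": {
  "commands": [
    {"offset":[0.1,-2.5,-1],"turn":[0,0,0],"grip":0},
    {"offset":[0.1,-2.5,-2],"turn":[0,0,0],"grip":0},
    {"offset":[0.1,-0.2,-2],"turn":[0,0,0],"grip":0},
    {"offset":[0,0,0],"turn":[0,0,0],"grip":0},
    {"offset":[0,0,0],"turn":[0,0,0],"grip":0}
  ]
}}

```text
clock: 43.35
position: [553.4, -352.8, 122.1]
tcp_rot: [-155.7, 90.0, 14.2]
ft_force: [0.7, 1.0, 0.5]
width: 85.6
```

Run:
```python
from jar import *
go(553.3,-357.2,38,-100.4)
```

```text
t 43.35 pos [ 553.4 -352.8  122.1] down [ 0.  0. -1.] jaw -100.11 q6 60.9 q1 -39.2 F [0.7 1.  0.5] w 85.6
offset cm [-0.01 -0.44 -8.41] dist 8.4
turn rad [-0.0001  0.0004 -0.0051]
```

Call:
{"name": "play_rows", "arguments": {
  "commands": [
    {"offset":[0,-0.45,-2],"turn":[0,0,0],"grip":0},
    {"offset":[0,0,-3],"turn":[0,0,0],"grip":0},
    {"offset":[0,0,-2.7],"turn":[0,0,0],"grip":0},
    {"offset":[0,0,-0.7],"turn":[0,0,0],"grip":0},
    {"offset":[0,0,0],"turn":[0,0,0],"grip":0.3},
    {"offset":[0,0,0],"turn":[0,0,0],"grip":0.6},
    {"offset":[0,0,0],"turn":[0,0,0],"grip":0.6},
    {"offset":[0,0,0],"turn":[0,0,0],"grip":0.6}
  ]
}}

```text
clock: 44.15
position: [554.1, -358.6, 39.4]
tcp_rot: [156.1, 89.8, -34.1]
ft_force: [-0.4, 2.0, 8.2]
width: 54.8
```

Call:
{"name": "play_rows", "arguments": {
  "commands": [
    {"offset":[0,0,1],"turn":[0,0,0],"grip":0.6},
    {"offset":[0,0,2.5],"turn":[0,0,0],"grip":0.6},
    {"offset":[0,0,3.5],"turn":[0,0,0],"grip":0.6},
    {"offset":[0,0,3.5],"turn":[0,0,0],"grip":0.6},
    {"offset":[0,0,3.5],"turn":[0,0,0],"grip":0.6},
    {"offset":[0,1,3],"turn":[0,0,0],"grip":0.6},
    {"offset":[-0.2,3,0],"turn":[0,0,0],"grip":0.6},
    {"offset":[-0.2,4,0],"turn":[0,0,0],"grip":0.6},
    {"offset":[-0.2,4,0],"turn":[0,0,0],"grip":0.6},
    {"offset":[-0.2,4,0],"turn":[0,0,0],"grip":0.6}
  ]
}}

```text
clock: 45.15
position: [544.7, -196.7, 208.3]
tcp_rot: [168.4, 89.9, -21.7]
ft_force: [0.6, 0.6, -1.2]
width: 54.7
```

Call:
{"name": "play_rows", "arguments": {
  "commands": [
    {"offset":[-0.3,4,0],"turn":[0,0,0],"grip":0.6},
    {"offset":[-0.3,4,0],"turn":[0,0,0],"grip":0.6},
    {"offset":[-0.3,4,0],"turn":[0,0,0],"grip":0.6},
    {"offset":[-0.3,4,0],"turn":[0,0,0],"grip":0.6},
    {"offset":[-0.3,4,0],"turn":[0,0,0],"grip":0.6},
    {"offset":[-0.2,4,0],"turn":[0,0,0],"grip":0.6},
    {"offset":[-0.2,4,0],"turn":[0,0,0],"grip":0.6},
    {"offset":[-0.2,4,0],"turn":[0,0,0],"grip":0.6},
    {"offset":[-0.2,4,0],"turn":[0,0,0],"grip":0.6},
    {"offset":[-0.2,3.5,0],"turn":[0,0,0],"grip":0.6}
  ]
}}

```text
clock: 46.15
position: [519.6, 198.9, 208.5]
tcp_rot: [-151.5, 89.9, 18.4]
ft_force: [0.2, 0.5, -1.3]
width: 55.3
```

Call:
{"name": "play_rows", "arguments": {
  "commands": [
    {"offset":[0,0.3,0],"turn":[0,0,0],"grip":0.6},
    {"offset":[0,0,0],"turn":[0,0,0],"grip":0.6},
    {"offset":[0,0,0],"turn":[0,0,0],"grip":0.6}
  ]
}}

```text
clock: 46.45
position: [520.1, 199.3, 207.5]
tcp_rot: [-170.4, 90.0, -0.6]
ft_force: [0.0, -0.4, -1.9]
width: 54.6
```

Run:
```python
from jar import *
go(519.6,202,111.5,-100.4)
a,d=imaging.snapshot('scene'); cv2.imwrite('pics/s12.png',cv2.resize(a[110:260,240:440],None,fx=4,fy=4,interpolation=cv2.INTER_CUBIC))
```

```text
t 46.45 pos [520.1 199.3 207.5] down [ 0.001 -0.    -1.   ] jaw -100.17 q6 113.2 q1 13.0 F [ 0.  -0.4 -1.9] w 54.6
offset cm [-0.05  0.27 -9.6 ] dist 9.6
turn rad [ 0.      0.0009 -0.0041]
```

View pics/s12.png

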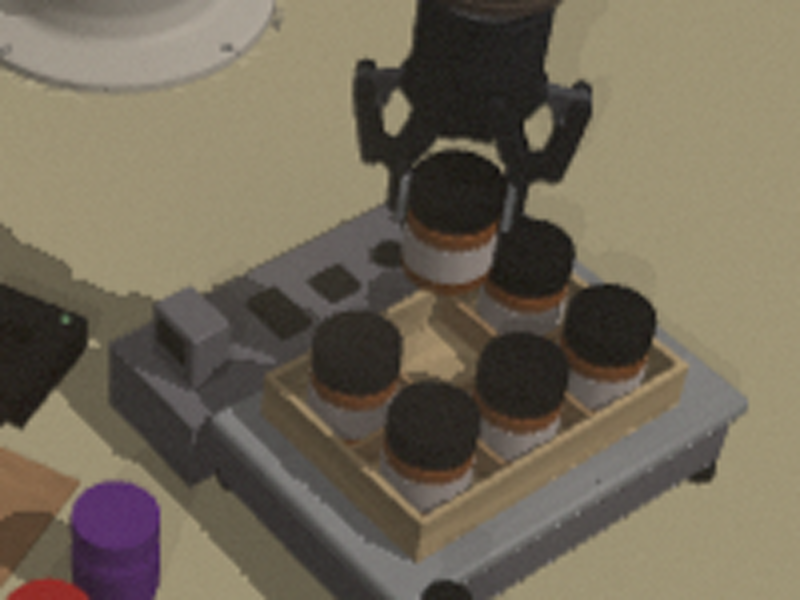

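Five jars stand upright in their cells. The sixth is held over the empty cell, whose floor is at (430,350) in the crop. Next I lower it.

Call:
{"name": "play_rows", "arguments": {
  "commands": [
    {"offset":[-0.05,0.25,-2.2],"turn":[0,0,0],"grip":0.6},
    {"offset":[0,0,-2.5],"turn":[0,0,0],"grip":0.6},
    {"offset":[0,0,-2.5],"turn":[0,0,0],"grip":0.6},
    {"offset":[0,0,-1.2],"turn":[0,0,0],"grip":0.6},
    {"offset":[0,0,-0.5],"turn":[0,0,0],"grip":0.6},
    {"offset":[0,0,-0.3],"turn":[0,0,0],"grip":0.6},
    {"offset":[0,0,-0.2],"turn":[0,0,0],"grip":0.6},
    {"offset":[0,0,-0.2],"turn":[0,0,0],"grip":0.6},
    {"offset":[0,0,0],"turn":[0,0,0],"grip":0.6}
  ]
}}

```text
clock: 47.4
position: [519.9, 202.5, 111.4]
tcp_rot: [-153.6, 89.9, 16.3]
ft_force: [-0.1, -0.7, 0.3]
width: 55.0
```

Call:
{"name": "play_rows", "arguments": {
  "commands": [
    {"offset":[0,0,-0.1],"turn":[0,0,0],"grip":0.6},
    {"offset":[0,0,0],"turn":[0,0,0],"grip":0.6},
    {"offset":[0,0,0],"turn":[0,0,0],"grip":0.35},
    {"offset":[0,0,0],"turn":[0,0,0],"grip":0.22},
    {"offset":[0,0,0],"turn":[0,0,0],"grip":0.22},
    {"offset":[0,0,1],"turn":[0,0,0],"grip":0.22},
    {"offset":[0,0,3],"turn":[0,0,0],"grip":0.22},
    {"offset":[0,0,4],"turn":[0,0,0],"grip":0.22},
    {"offset":[0,0,0],"turn":[0,0,0],"grip":0.5},
    {"offset":[0,0,0],"turn":[0,0,0],"grip":1}
  ]
}}

```text
clock: 48.4
position: [519.9, 202.5, 191.0]
tcp_rot: [-155.1, 89.9, 14.8]
ft_force: [-0.6, -0.1, -0.7]
width: 38.5
```

Run:
```python
from jar import *
go(450.5,103.7,120,-55.9)
a,d=imaging.snapshot('scene'); cv2.imwrite('pics/s13.png',cv2.resize(a[110:260,240:440],None,fx=4,fy=4,interpolation=cv2.INTER_CUBIC))
```

```text
t 48.4 pos [519.9 202.5 191. ] down [ 0.002  0.001 -1.   ] jaw -100.15 q6 113.5 q1 13.4 F [-0.6 -0.1 -0.7] w 38.5
offset cm [-6.94 -9.88 -7.1 ] dist 14.0
turn rad [-0.0013  0.0017  0.7723]
```

View pics/s13.png

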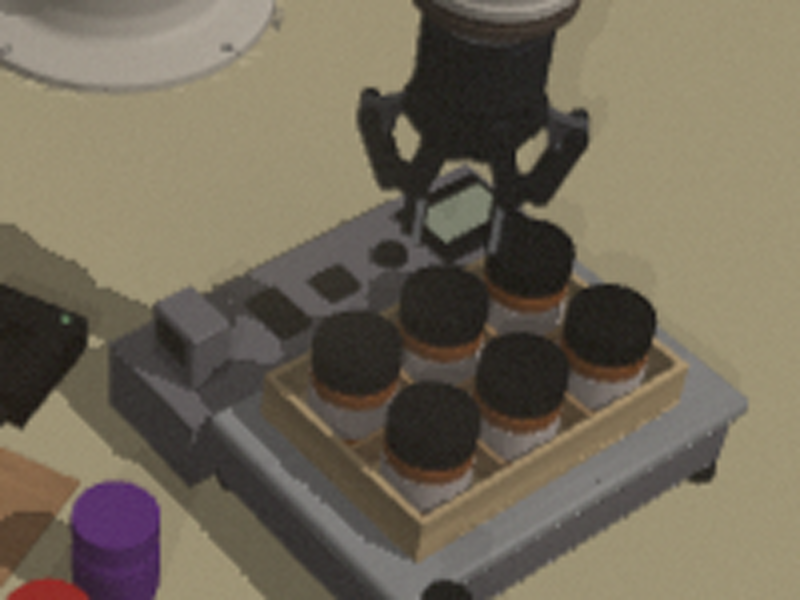

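Call:
{"name": "play_rows", "arguments": {
  "commands": [
    {"offset":[-2.3,-3.3,0],"turn":[0,0,0],"grip":1},
    {"offset":[-2.3,-3.3,0],"turn":[0,0,0],"grip":1},
    {"offset":[-2.3,-3.3,0],"turn":[0,0,0],"grip":1},
    {"offset":[0,0,-3],"turn":[0,0,0],"grip":1},
    {"offset":[0,0,-4],"turn":[0,0,0],"grip":1},
    {"offset":[0,0,-3],"turn":[0,0,0],"grip":1},
    {"offset":[0,0,0],"turn":[0,0,0],"grip":1},
    {"offset":[0,0,0],"turn":[0,0,0],"grip":1},
    {"offset":[0,0,0],"turn":[0,0,0],"grip":1}
  ]
}}

```text
clock: 49.35
position: [451.3, 103.5, 91.2]
tcp_rot: [-164.3, 89.9, 5.6]
ft_force: [1.0, 0.1, 0.5]
width: 0.2
```

Run:
```python
from jar import *
go(450.8,103.7,61.2)
look('t14')
```

```text
t 49.35 pos [451.3 103.5  91.2] down [ 0.002  0.    -1.   ] jaw -100.15 q6 103.5 q1 3.4 F [1.  0.1 0.5] w 0.2
offset cm [-0.05  0.02 -3.  ] dist 3.0
lids board
crate ((612.2696533203125, 136.95269775390625), (149.6025390625, 22.568511962890625), 39.936012268066406) 472
lids crate
([193.7, 179.2], 443, 621.1, 182.4, 27.6)
([167.1, 197.0], 452, 580.2, 242.1, 27.7)
([210.9, 204.6], 422, 559.9, 142.4, 27.8)
([139.7, 215.7], 463, 538.6, 302.8, 28.2)
```

Call:
{"name": "play_rows", "arguments": {
  "commands": [
    {"offset":[0,0,-1.5],"turn":[0,0,0],"grip":1},
    {"offset":[0,0,-0.8],"turn":[0,0,0],"grip":1},
    {"offset":[0,0,-0.4],"turn":[0,0,0],"grip":1},
    {"offset":[0,0,-0.3],"turn":[0,0,0],"grip":1},
    {"offset":[0,0,0],"turn":[0,0,0],"grip":1},
    {"offset":[0,0,0],"turn":[0,0,0],"grip":1}
  ]
}}

```text
clock: 50.0
position: [450.7, 103.5, 60.9]
tcp_rot: [-156.6, 90.0, 13.3]
ft_force: [-7.7, -0.3, 14.2]
width: -0.2
```

PRINT is fully down (14 N, at its stop). Next I lift and back away.

Call:
{"name": "play_rows", "arguments": {
  "commands": [
    {"offset":[0,0,1],"turn":[0,0,0],"grip":1},
    {"offset":[0,0,3],"turn":[0,0,0],"grip":1},
    {"offset":[0,0,4],"turn":[0,0,0],"grip":1},
    {"offset":[0,0,4],"turn":[0,0,0],"grip":1},
    {"offset":[-1,-4,1],"turn":[0,0,0],"grip":1},
    {"offset":[-1,-4,0],"turn":[0,0,0],"grip":1},
    {"offset":[-1,-4,0],"turn":[0,0,0],"grip":1},
    {"offset":[-1,-4,0],"turn":[0,0,0],"grip":1},
    {"offset":[-1,-4,0],"turn":[0,0,0],"grip":1},
    {"offset":[0,0,0],"turn":[0,0,0],"grip":1}
  ]
}}

```text
clock: 51.0
position: [399.6, -100.3, 190.5]
tcp_rot: [120.3, 89.9, -70.1]
ft_force: [0.1, -0.0, -0.3]
width: 0.3
```

Call:
{"name": "play_rows", "arguments": {
  "commands": [
    {"offset":[0,0,0],"turn":[0,0,0],"grip":1},
    {"offset":[0,0,0],"turn":[0,0,0],"grip":1},
    {"offset":[0,0,0],"turn":[0,0,0],"grip":1}
  ]
}}

```text
clock: 51.3
position: [400.8, -95.7, 189.9]
tcp_rot: [-128.9, 90.0, 41.1]
ft_force: [-0.1, 0.2, 0.7]
width: 0.2
```

Run:
```python
from jar import *
st(); look('t15')
a,d=imaging.snapshot('scene'); cv2.imwrite('pics/s15.png',cv2.resize(a,None,fx=1.4,fy=1.4))
P=cloud('scene',d); m=np.zeros((420,560),bool); Z=P[...,2]; m[175:210,275:305]=(Z>100)[175:210,275:305]; print('battery top',np.median(P[m],0).round(1))
for n,(u,v) in dict(on=(337,173),tare=(323,180),print=(309,188)).items(): print(n,P[v-1:v+2,u-1:u+2].reshape(-1,3).mean(0).round(1))
```

```text
t 51.3 pos [400.8 -95.7 189.9] down [ 0.  0. -1.] jaw -100.05 q6 75.9 q1 -24.2 F [-0.1  0.2  0.7] w 0.2
lids board
([231.3, 254.5], 171, 451.6, 104.1, 23.2)
([174.6, 294.0], 365, 359.2, 239.1, 44.7)
crate ((548.9139404296875, 223.29476928710938), (152.22354125976562, 225.6954803466797), 34.88155746459961) 878
lids crate
([193.7, 179.2], 445, 621.0, 182.3, 27.6)
([167.1, 197.0], 452, 580.4, 242.1, 27.8)
([210.9, 205.4], 461, 559.9, 142.6, 27.7)
([139.6, 215.6], 456, 539.2, 302.7, 28.3)
([184.5, 223.4], 470, 520.1, 201.5, 28.0)
([156.9, 242.8], 474, 478.3, 262.3, 28.3)
battery top [500.7  42.  108. ]
on [397.4 186.3  68. ]
tare [422.8 145.1  66. ]
print [454.8 104.2  67.4]
```

View pics/s15.png

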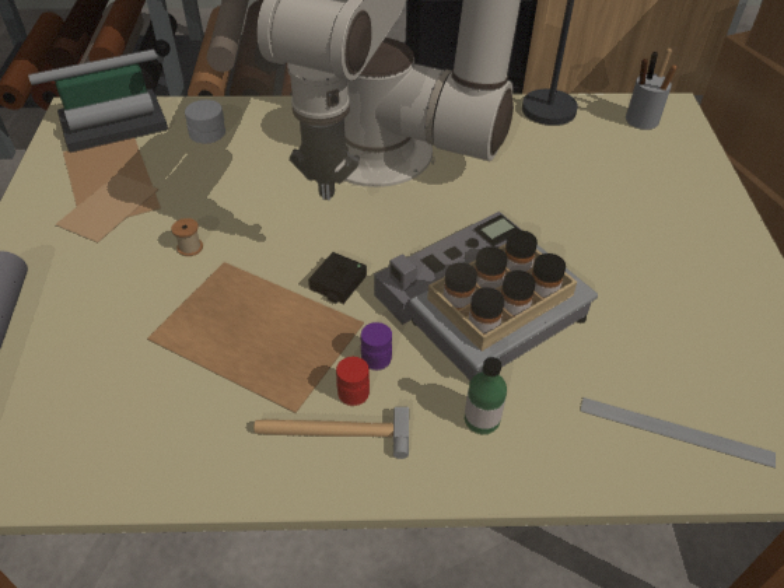

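The board is empty and all six jars stand in their cells, with lids around (460–550, 245–305) in the picture. The battery is home, the keys are up and the bystanders haven't moved. Now I hand the job in.

```bash
python3 -c "
from h import *
print(arm.close_job())"
```

```text
the job is handed in; nothing more can be done
None
```

I did the whole job in order and handed it in at about 51 s of the 210 s allowed; no verdict was reported.

- **Battery:** I moved it from the charger to the scale. The top of its head measures 108 mm, which means it sits fully home.
- **Switching on and taring:** I pressed the round key to about 4.7 mm (4.8 N), then the square key to its stop, with the crate still empty. My first try at the round key landed about 5 mm off centre and went down only about 1.5 mm. I lifted, re-centred and pressed it properly.
- **Jars:** all six went into the crate, one to a cell. The last pictures put every lid within about 2 mm of its cell centre, and the crate moved less than 1 mm from where it started.
- **Printing:** I pressed the long key to its stop only after the sixth jar was in.
- **Last checks:** the board is empty, all three keys are up, and the arm is clear of everything. The hammer, dye bottle and spool look untouched, though I judged that by eye and did not measure it. I saw no sign of a jar having been knocked aside.

The two cameras disagreed: the scene camera read 2 to 4 mm off the top camera in places, for example (500.7, 42.0) for the battery where I set it down at about (496.5, 45.5). I went mainly by the top camera, and the fits and placings agreed with it.

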